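# Set an eyelet and hang up the mallet

### The job

Set the eyelet in the painted black card: pick up the wooden mallet and with the flat end of its head strike down the sprung pin of the setter that holds the card, with a brisk, central blow from above; leave the empty setter's pin alone. Then put the mallet away by hanging it by its steel eye on the hook of the wooden stand, without knocking over the mallet or disturbing the paint pot, brush, tape, glass or dish.

Things in the scene. Friction and masses are not known exactly. Their poses are not given: they have to be found in the camera images.
- mallet: turned wooden mallet (sizes in mm), 0.28 kg, standing on its head's flat end. Head 62 across (flat end 56), 70 tall; round handle 26 thick, from 70 to 142; then a steel eye: loop of 6 wire in the y-z plane, 44 wide, top at 184, its hole 32 wide (y), from 142 to 178, open along x. Origin: centre of the flat striking end; z up the handle. Gripped along its y, the hole stays free.
- mallet_eye (a point): centre of the hole of the mallet's eye, 160 mm above the mallet's origin
- loaded_setter: fixed bench eyelet setter with a black painted card (135 x 110 x 3) on its base (mm): plywood base 180 x 140 x 12 (50 behind to 130 in front of the pin), dark steel C-frame 95 tall, upright steel sprung pin whose round head (28 across, 12 thick) is the highest part, its flat top 130 above the table. Origin on the pin's axis, on the table; x from the open front to the frame's column, z up
- loaded_setter_pin_top (a point): centre of the top of the pin's head of the setter with the card; 130 mm above the table when up
- loaded_setter_pin (a joint): how far the pin of the setter with the card is down, in m: 0 up, 0.016 fully down; about 2.5 N starts it, 9 N bottoms it; it springs back up when let go
- empty_setter: fixed bench eyelet setter, bare, without a card (mm): plywood base 180 x 140 x 12 (50 behind to 130 in front of the pin), dark steel C-frame 95 tall, upright steel sprung pin whose round head (28 across, 12 thick) is the highest part, its flat top 130 above the table. Origin on the pin's axis, on the table; x from the open front to the frame's column, z up
- empty_setter_pin (a joint): how far the empty setter's pin is down, in m: 0 up, 0.016 fully down
- hook_stand: fixed wooden stand (mm), base 90 x 90, post 20 x 24, 237 tall. From its top a hook of 8 steel bar runs level along the stand's -x (bar axis at 235) to 66 in front of the origin, then up to its tip, 84 in front (top 249). Origin on the table under the post's front face; z up. The mallet hangs by its eye from the level bar; the eye's centre is then 14 mm below the bar's axis.
- hook_seat (a point): point on the axis of the hook's level bar where the eye should hang: 58 mm in front of the stand's origin, 235 mm above the table
- paint_pot: (mm) open white paint pot, radius 34, 50 tall; origin at the centre of its underside. Bystander, sometimes where the mallet might be.
- brush: (mm) flat paint brush lying on the table, 200 long. Bystander.
- tape_roll: (mm) roll of paper tape lying flat, 84 across, 24 tall. Bystander.
- jar: (mm) open glass, radius 38, 100 tall. Bystander.
- eyelet_dish: (mm) shallow steel dish, radius 45, 25 tall. Bystander.

How it is judged:
On the way:
1. the upright mallet strikes the carded setter's pin, axes within 15 mm: pin over 11 of its 16 mm down and still going down faster than 30 mm/s (a blow, not a slow press), mallet touching it (value of joint loaded_setter_pin above 0.011 m and velocity of joint loaded_setter_pin above 0.03 m/s and contact force between mallet and loaded_setter above 0.5 N and horizontal distance between mallet and loaded_setter_pin_top below 0.015 m and angle between mallet's own z axis and vertical below 0.25 rad).
At the end, for the whole second after the job is handed in: the mallet hangs still (under 50 mm/s) and upright (within 0.2 rad), the hook's level bar through its eye between post and upturn: eye centre within 13 mm sideways of the bar and 6 to 22 mm below its axis, stand carrying over 1 N; the pin of the setter with the card up again within 3 mm (x of mallet_eye in the frame of hook_stand between -0.078 and -0.01 m and y of mallet_eye in the frame of hook_stand between -0.013 and 0.013 m and z of mallet_eye in the frame of hook_stand between 0.213 and 0.229 m and contact force between mallet and hook_stand above 1 N and angle between mallet's own z axis and vertical below 0.2 rad and linear speed of mallet below 0.05 m/s and value of joint loaded_setter_pin below 0.003 m); the robot touches nothing.
It fails at once if the empty setter's pin is pushed down more than 3 mm (value of joint empty_setter_pin above 0.003 m).
It fails at once if the mallet tips more than 0.8 rad (angle between mallet's own z axis and vertical above 0.8 rad).
It fails at once if a bystander (paint pot, brush, tape roll, glass, steel dish) is moved more than 40 mm (distance of any of paint_pot, brush, tape_roll, jar, eyelet_dish from where it was at the start of the episode above 0.04 m).
It also fails if it takes over 50 s, if anything falls off the work surface, if the arm or the gripper's body presses on something with over 40 N, if the wrist force passes 120 N, or if a joint passes its speed limit or range.

### The arm

A 6-joint arm with a two-finger parallel gripper is mounted at the origin on the work surface. World frame = base frame: x ahead of the robot, y to its left, z up, the work surface at z = 0. Lengths are in m, angles in rad, forces in N, time in s.
With the tool pointing down it reaches from about 0.375 to 0.9 m from the base axis. Payload 3.1 kg.
Tool frame: the origin (TCP) lies on the centre line of the jaws, within the pads' length; the fingertips stand 11 mm ahead of it and the grasp point (between the pads) lies 8 mm behind it (tip_extent is the distance from the TCP to the fingertips, in m); z points along the fingers, y is the direction in which the jaws open and shut (so a half turn about z gives the same grasp; the last joint's range is limited). The gripper opens to 87 mm and grips with 3 to 60 N. Pads are 19 mm wide; open, the fingers measure 117 mm over their backs; the gripper's body (75 mm by 190 mm) begins 51 mm behind the grasp point.
Start: joints at [1.121, 0.527, 1.433, -0, 1.181, -0.178], TCP at [0.167, 0.602, 0.234] pointing down, gripper open.
Joint ranges: [-3.08, 3.08], [-0.75, 2.2], [0.22, 2.44], [-1.43, 4.57], [0, 2.65], [-2.85, 2.85]. Speed limits (rad/s): [2.79, 2.79, 3.14, 3.14, 3.14, 3.14].

### API

Orientations are given as a rotation vector (axis times angle).
In Python, from rig import * gives the robot as it stands. The module is installed in compiled form; this text tells all that it offers.
- The arm moves only by the tool jog_arm, never from a script. Its argument "commands" is a list that holds one entry, the list of rows, each a list of 6 numbers: the shift along the tool's x, y, z each as a share of 0.5 m, from -1 to 1, then the turn, a rotation vector about the tool's x, y, z each as a share of 45 degrees, from -1 to 1. A call has 1 to 12 rows; each row shifts and turns the pose as measured when the row begins, along the tool's axes as they then stand; what a row does not reach is not made up. A row lasts 1/12 s, in which the tool goes at most 41.7 mm and 7.16 degrees, less where a joint would pass 70% of its speed; a pose out of reach is approached as far as the arm can. A call with a number of a shift or a turn outside -1 to 1 is refused whole. A call with a gripper value outside its range is refused whole. "hand" is the opening, from -1 (shut) to 1 (fully open), so that 0 is half open, set as the call begins (left out, the last holds). The fingers move at their own pace and stop on an object; the grip force is fixed at half the most. Time passes only in rows, so rows that do not move let the fingers close. It gives the time, the measured TCP pose, the force and the opening at its end, in the units of the state.
- get_obs(): the state, without advancing time (a new reading comes with each control period).
- grab_frame(name): name is "side" or "top" or "wrist"; returns the picture (480x640x3 uint8, blue, green, red); there is no depth.
- calibration(name): a dict with "vertical_fov" (degrees; the focal length in pixels is half the picture's height over the tangent of half this angle, whatever the lens; pixels are square), "cx", "cy" (the principal point, pixels), "R" (3x3) and "t" (3): a world point X has camera coordinates R X + t; the wrist camera has in their place "mount" (4x4, takes a point from camera to tool coordinates, whose origin is the TCP and whose axes are the flange's). Camera axes: x right, y down, z forward; pixel columns grow to the right and rows downward; lengths in m; the calibration is good to about 2 mm. A picture is of the moment at which its call begins: read the wrist's pose just before it. calibration takes no time and is no camera call.
- finish_job(): hands the job in, once; it reports no verdict.
The state is a dict: "t": time; "joint_pos": joint angles; "qd": joint speeds; "tau": joint torques, N m; "tool_pos": TCP position; "eef_rot": TCP orientation; "wrist_force": force on the tool from outside, world axes, zero at the start; "wrist_torque": the same for the moment, N m; "finger_gap": finger opening in m.
Only numpy, scipy, OpenCV 4.12 (cv2) and the standard library are available. Lean on these libraries where they do the work, as an engineer would, in place of code of your own. Each camera call takes 0.05 s, during which the arm holds its last target.

## Working session

There is one attempt and no reset: what is moved stays moved. The work goes in short steps, Python scripts to look and compute and a tool call to move; the robot and the scene stay as the last step left them, time stands still between calls to the robot, and variables do not carry over. Pictures are saved under pics/ and viewed, and the job is handed in when it is done.

Besides the shell and the picture viewer there is one more tool, called after "Request:" by a JSON object that holds its "fn" and its "kwargs", one argument or row to a line. jog_arm: Moves the arm, as the interface text tells. Its arguments: {"type":"object","properties":{"commands":{"type":"array","items":{"type":"array","items":{"type":"array","items":{"type":"number","minimum":-1,"maximum":1}}}},"hand":{"type":"number"}},"required":["commands"]}

```bash
mkdir -p pics; python3 - <<'E'
from rig import *
import cv2
o=get_obs()
print({k:o[k] for k in o})
for n in ("side","top","wrist"):
    c=calibration(n);print(n,c)
    cv2.imwrite(f"pics/{n}0.png",grab_frame(n))
E
```

```text
{'t': 0.0, 'joint_pos': array([ 1.12148269e+00,  5.28466745e-01,  1.43387355e+00, -7.35300697e-05,
        1.18138257e+00, -1.78491567e-01]), 'qd': array([0.0015892 , 0.0014979 , 0.00177671, 0.00083256, 0.0006648 ,
       0.00134773]), 'tau': array([-4.35072971e-04, -4.40044677e+01, -1.76595676e+01,  6.33560889e-02,
        5.82658290e-02, -1.31522334e-04]), 'tool_pos': array([0.16688194, 0.60158786, 0.23258039]), 'eef_rot': array([-0.42398361, -3.11225094,  0.003215  ]), 'wrist_force': array([-0.49576984, -0.43917118, -1.13456109]), 'wrist_torque': array([-0.03323162, -0.05854055,  0.00287889]), 'finger_gap': 0.08675781191645283}
side {'vertical_fov': 46.61615750370071, 'cx': 316.93012386525504, 'cy': 233.7163059146059, 'R': array([[ 0.93745132, -0.3476797 ,  0.01743118],
       [-0.15450207, -0.46041157, -0.87415691],
       [ 0.31195213,  0.8167864 , -0.48533067]]), 't': array([-0.5351989 ,  0.21791195,  1.34717617])}
top {'vertical_fov': 52.06545442387816, 'cx': 318.91499301152925, 'cy': 231.58654862524375, 'R': array([[ 0.08337002, -0.99651518,  0.00263376],
       [-0.97411235, -0.0820525 , -0.21064785],
       [ 0.21012989,  0.01499614, -0.97755846]]), 't': array([-0.02814258,  0.5826179 ,  1.22951793])}
wrist {'vertical_fov': 58.92678754554668, 'cx': 316.2658879046049, 'cy': 239.3464668362258, 'mount': array([[-5.17578573e-04, -9.66619695e-01, -2.56214944e-01,
         6.92795650e-02],
       [ 9.99999863e-01, -5.18987715e-04, -6.21148612e-05,
         1.24259428e-03],
       [-7.29309601e-05, -2.56214941e-01,  9.66619831e-01,
        -1.52261590e-01],
       [ 0.00000000e+00,  0.00000000e+00,  0.00000000e+00,
         1.00000000e+00]])}
```

View pics/top0.png

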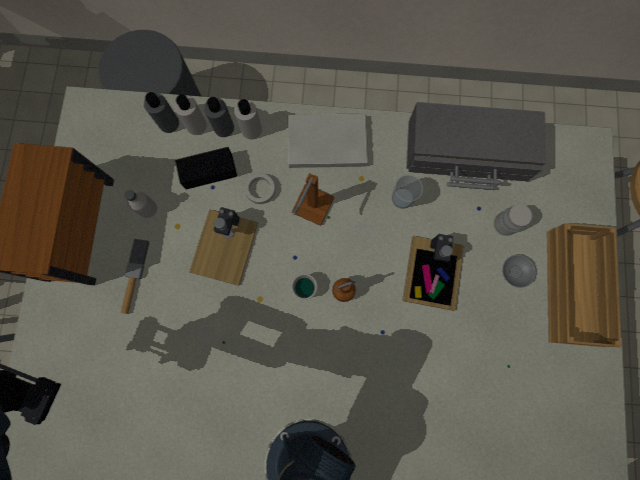

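View pics/side0.png

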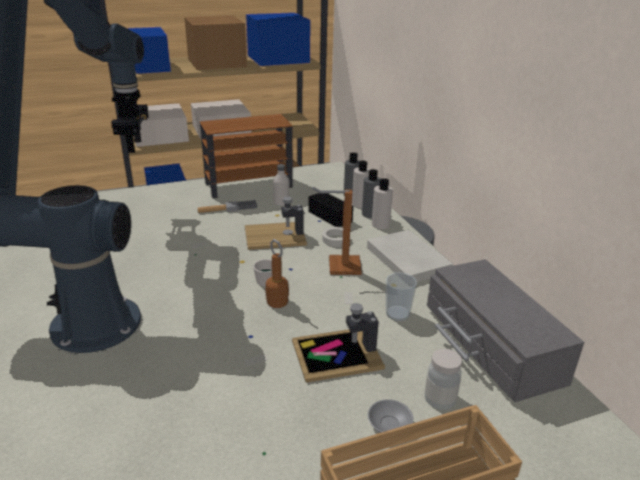

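View pics/wrist0.png

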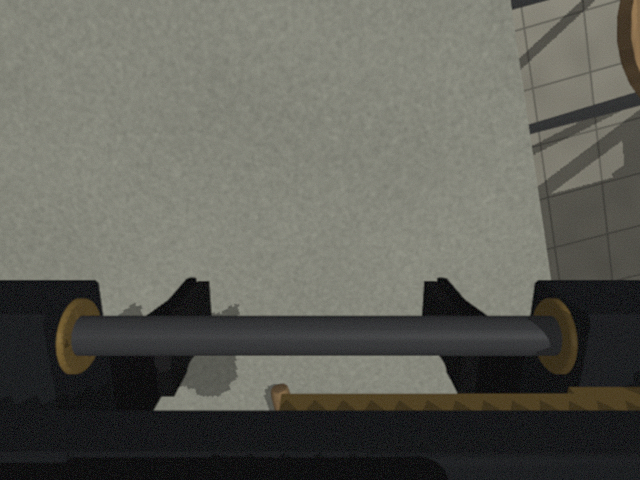

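The top view shows the mallet at about (344,289), with the pot beside it at (305,287). The loaded setter is at (442,242), the empty setter at (227,217), and the stand base at (313,207). I'll zoom in next.

```bash
cat > h.py <<'E'
import numpy as np, cv2
from rig import *
from scipy.spatial.transform import Rotation as Ro
def cam(n,pose=None):
    c=calibration(n); f=240/np.tan(np.radians(c["vertical_fov"])/2)
    K=np.array([[f,0,c["cx"]],[0,f,c["cy"]],[0,0,1]])
    if "R" in c: return K,np.array(c["R"]),np.array(c["t"])
    o=pose or get_obs(); T=np.eye(4);T[:3,:3]=Ro.from_rotvec(o["eef_rot"]).as_matrix();T[:3,3]=o["tool_pos"]
    M=np.linalg.inv(T@np.array(c["mount"])); return K,M[:3,:3],M[:3,3]
def ray(C,uv):
    K,R,t=C; d=R.T@np.linalg.solve(K,[uv[0],uv[1],1.]); return -R.T@t, d/np.linalg.norm(d)
def onz(C,uv,z):
    o,d=ray(C,uv); return o+d*(z-o[2])/d[2]
def two(C1,a,C2,b):
    o1,d1=ray(C1,a);o2,d2=ray(C2,b)
    s=np.linalg.lstsq(np.c_[d1,-d2],o2-o1,rcond=None)[0]
    p,q=o1+s[0]*d1,o2+s[1]*d2; return (p+q)/2,np.linalg.norm(p-q)
def proj(C,X):
    K,R,t=C; x=K@(R@np.asarray(X)+t); return x[:2]/x[2]
def crop(n,u,v,w,h,s,out,img=None):
    im=grab_frame(n) if img is None else img
    cv2.imwrite(out,cv2.resize(im[v:v+h,u:u+w],None,fx=s,fy=s,interpolation=cv2.INTER_CUBIC))
E
python3 - <<'E'
from h import *
t=cv2.imread("pics/top0.png");s=cv2.imread("pics/side0.png")
crop(0,280,165,130,145,4,"pics/ct1.png",t)
crop(0,390,220,90,100,6,"pics/ct2.png",t)
crop(0,230,180,160,200,3,"pics/cs1.png",s)
E
```

```text
(no output)
```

View pics/ct1.png

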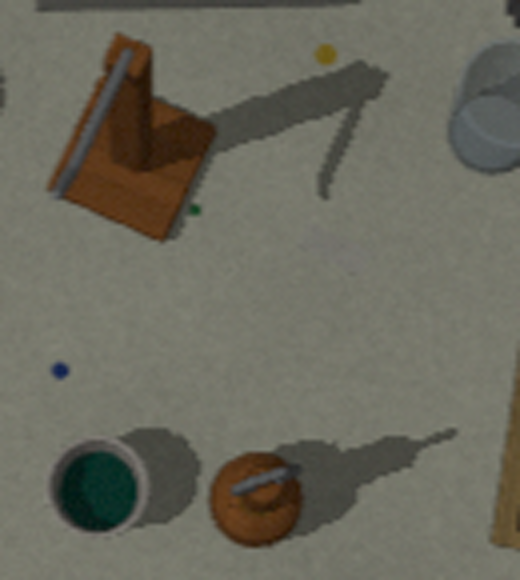

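View pics/ct2.png

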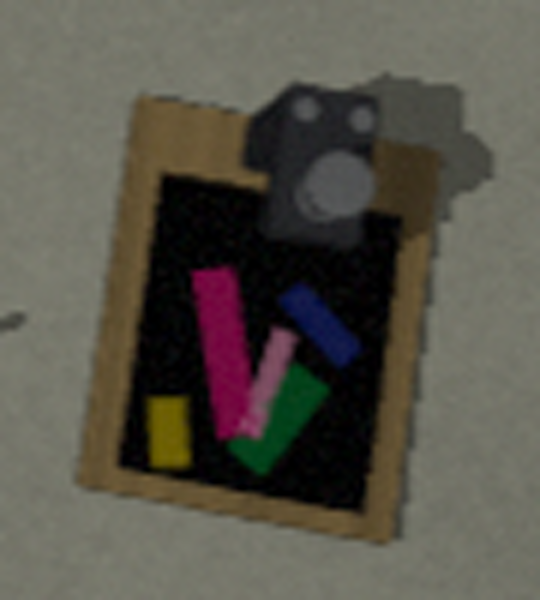

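View pics/cs1.png

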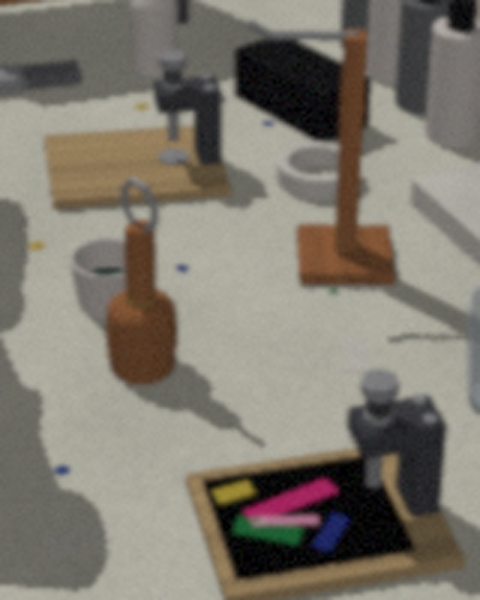

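```bash
python3 - <<'E'
from h import *
T=cam("top");S=cam("side")
t=lambda u,v:(280+u/4,165+v/4)
s=lambda u,v:(230+u/3,180+v/3)
print("pin",onz(T,(390+341/6,220+184/6),.13),onz(S,s(380,380),.13),two(T,(390+341/6,220+184/6),S,s(380,380)))
a=onz(T,t(234,490),.178);b=onz(T,t(297,468),.178);print("eye ends",a,b,(a+b)/2,np.degrees(np.arctan2(*(b-a)[[1,0]])))
print("eye side",onz(S,s(139,205),.160), "2view",two(T,t(265,479),S,s(138,185)))
print("head top",onz(T,t(255,498),.045))
A=onz(T,t(125,60),.235);B=onz(T,t(57,190),.247);print("bar",A,B,np.degrees(np.arctan2(*(B-A)[[1,0]])))
print("bar side",onz(S,s(345,36),.235),onz(S,s(253,25),.247), two(T,t(57,190),S,s(253,25)))
# stand base corners (top z ~?) 
for c in [(50,187),(163,240),(215,127)]: print("base",onz(T,t(*c),.015))
# loaded base corners
for c in [(138,95),(78,487),(393,543)]: print("lb",onz(T,(390+c[0]/6,220+c[1]/6),.012))
E
```

```text
pin [ 0.54682695 -0.29900218  0.13      ] [ 0.54866021 -0.30151255  0.13      ] (array([ 0.54827734, -0.29974983,  0.12851145]), np.float64(0.002353429250250432))
eye ends [ 0.42901639 -0.03768009  0.178     ] [ 0.44488744 -0.07338745  0.178     ] [ 0.43695191 -0.05553377  0.178     ] -66.03601484367951
eye side [ 0.44127988 -0.05615065  0.16      ] 2view (array([ 0.43884846, -0.05563042,  0.17858338]), np.float64(0.004056034407062183))
head top [ 0.43860977 -0.05618927  0.045     ]
bar [0.66633021 0.04597977 0.235     ] [0.58251842 0.07714186 0.247     ] 159.60434682399884
bar side [0.66256917 0.04493459 0.235     ] [0.58406702 0.06750054 0.247     ] (array([0.58564526, 0.07703643, 0.24219221]), np.float64(0.0038391585801811285))
base [0.6425691  0.09845834 0.015     ]
base [0.61183609 0.0179502  0.015     ]
base [ 0.69484342 -0.01129495  0.015     ]
lb [ 0.60343674 -0.23540656  0.012     ]
lb [ 0.4242337  -0.21659276  0.012     ]
lb [ 0.41135556 -0.35611244  0.012     ]
```

```bash
cat >> h.py <<'E'
def az(v): return np.degrees(np.arctan2(v[1],v[0]))
def down(yaw):  # tool z down, tool x at azimuth yaw deg
    a=np.radians(yaw); x=np.array([np.cos(a),np.sin(a),0]); z=np.array([0,0,-1.]); return np.c_[x,np.cross(z,x),z]
def plan(goal,yaw,step=.038,turn=6.5,start=None):
    o=get_obs(); p=np.array(o["tool_pos"]) if start is None else np.array(start[0]); R=Ro.from_rotvec(o["eef_rot"]) if start is None else Ro.from_matrix(down(start[1])); G=Ro.from_matrix(down(yaw)); g=np.array(goal)
    rv=(R.inv()*G).as_rotvec(); n=int(np.ceil(max(np.linalg.norm(g-p)/step,np.degrees(np.linalg.norm(rv))/turn,1)))
    rows=[]
    for k in range(n):
        rv=(R.inv()*G).as_rotvec(); d=R.inv().apply(g-p)/(n-k); w=rv/(n-k)
        r=[round(float(v),3) for v in np.r_[d/.5,np.degrees(w)/45]]
        rows.append(r); p=p+R.apply(np.array(r[:3])*.5); R=R*Ro.from_rotvec(np.radians(np.array(r[3:])*45))
    print(n,"end",p.round(4)); 
    print(str(rows).replace(" ",""))
E
python3 - <<'E'
from h import *
o=get_obs();R=Ro.from_rotvec(o["eef_rot"]).as_matrix();print(R.round(3),az(R[:,0]),az(R[:,1]))
T=cam("top");print("pot",onz(T,(280+98/4,165+487/4),.05))
for y in(24,204-360):
  plan([.40,.25,.28],y)
  plan([.438,-.056,.28],y,start=([.40,.25,.28],y))
E
```

```text
[[-0.964  0.268 -0.001]
 [ 0.268  0.964 -0.002]
 [ 0.    -0.002 -1.   ]] 164.48127839630487 74.48130259380811
pot [0.43669804 0.04590517 0.05      ]
22 end [0.4    0.25   0.2801]
[[-0.029,-0.025,-0.004,-0.0,0.0,0.142],[-0.032,-0.022,-0.004,-0.0,0.0,0.142],[-0.034,-0.018,-0.004,-0.0,0.0,0.142],[-0.036,-0.014,-0.004,-0.0,0.0,0.142],[-0.037,-0.01,-0.004,-0.0,0.0,0.142],[-0.038,-0.006,-0.004,-0.0,0.0,0.142],[-0.038,-0.002,-0.004,-0.0,0.0,0.142],[-0.038,0.002,-0.004,-0.0,0.0,0.142],[-0.038,0.007,-0.004,-0.0,0.0,0.142],[-0.037,0.011,-0.004,0.0,0.0,0.142],[-0.035,0.015,-0.004,0.0,0.0,0.142],[-0.033,0.019,-0.005,0.0,0.0,0.142],[-0.031,0.022,-0.004,0.0,0.0,0.142],[-0.029,0.026,-0.005,0.0,0.0,0.142],[-0.025,0.029,-0.004,0.0,0.0,0.142],[-0.022,0.031,-0.005,0.0,0.0,0.142],[-0.019,0.034,-0.004,0.0,0.0,0.142],[-0.015,0.035,-0.005,0.0,0.0,0.142],[-0.011,0.037,-0.004,0.0,0.0,0.141],[-0.006,0.038,-0.005,0.0,0.001,0.142],[-0.002,0.038,-0.004,0.001,0.0,0.141],[0.002,0.038,-0.005,0.0,0.001,0.142]]
9 end [ 0.4382 -0.0559  0.28  ]
[[-0.02,0.066,0.0,0.0,0.0,0.0],[-0.02,0.066,0.0,0.0,0.0,0.0],[-0.02,0.065,0
[... 318 characters left out ...]
.052,-0.008,-0.0,-0.0,-0.073],[-0.044,-0.055,-0.008,-0.0,-0.0,-0.073],[-0.041,-0.057,-0.008,-0.0,-0.0,-0.073],[-0.038,-0.059,-0.008,-0.0,-0.0,-0.073],[-0.035,-0.061,-0.008,-0.0,-0.0,-0.073],[-0.031,-0.063,-0.008,-0.0,-0.0,-0.073],[-0.027,-0.065,-0.007,-0.0,-0.0,-0.074],[-0.023,-0.066,-0.008,-0.001,-0.0,-0.073],[-0.02,-0.068,-0.007,-0.0,-0.001,-0.074],[-0.016,-0.069,-0.008,-0.001,-0.0,-0.073]]
9 end [ 0.4382 -0.0559  0.28  ]
[[0.02,-0.066,0.0,0.0,0.0,0.0],[0.02,-0.066,0.0,0.0,0.0,0.0],[0.02,-0.065,0.0,0.0,0.0,0.0],[0.02,-0.066,0.0,0.0,0.0,0.0],[0.02,-0.065,0.0,0.0,0.0,0.0],[0.02,-0.066,0.0,0.0,0.0,0.0],[0.02,-0.065,0.0,0.0,0.0,0.0],[0.02,-0.066,0.0,0.0,0.0,0.0],[0.019,-0.065,0.0,0.0,0.0,0.0]]
```

Request:
{"fn": "jog_arm", "kwargs": {
  "commands": [
    [[-0.053, -0.046, -0.008, 0, 0, -0.073], [-0.05, -0.049, -0.008, 0, 0, -0.073], [-0.048, -0.052, -0.008, 0, 0, -0.073], [-0.044, -0.055, -0.008, 0, 0, -0.073], [-0.041, -0.057, -0.008, 0, 0, -0.073], [-0.038, -0.059, -0.008, 0, 0, -0.073], [-0.035, -0.061, -0.008, 0, 0, -0.073], [-0.031, -0.063, -0.008, 0, 0, -0.073], [-0.027, -0.065, -0.007, 0, 0, -0.074], [-0.023, -0.066, -0.008, 0, 0, -0.073], [-0.02, -0.068, -0.007, 0, 0, -0.074], [-0.016, -0.069, -0.008, 0, 0, -0.073]]
  ],
  "hand": 1
}}

```text
t: 1.15
tool_pos: [0.4093, 0.244, 0.2768]
eef_rot: [0.725, -3.05, 0.001]
wrist_force: [-0.3, -0.3, 0.9]
finger_gap: 0.087
```

```bash
python3 - <<'E'
from h import *
plan([.42,-.056,.30],204)
E
```

```text
8 end [ 0.4199 -0.0563  0.3001]
[[0.031,-0.068,-0.006,0.0,-0.001,0.008],[0.031,-0.068,-0.006,0.0,-0.001,0.008],[0.031,-0.069,-0.006,0.0,-0.001,0.007],[0.03,-0.069,-0.005,0.0,-0.001,0.008],[0.03,-0.069,-0.006,0.0,-0.001,0.007],[0.029,-0.069,-0.006,0.0,-0.001,0.008],[0.029,-0.069,-0.005,0.0,-0.001,0.007],[0.029,-0.07,-0.006,0.001,-0.001,0.008]]
```

Request:
{"fn": "jog_arm", "kwargs": {
  "commands": [
    [[0.031, -0.068, -0.006, 0, -0.001, 0.008], [0.031, -0.068, -0.006, 0, -0.001, 0.008], [0.031, -0.069, -0.006, 0, -0.001, 0.007], [0.03, -0.069, -0.005, 0, -0.001, 0.008], [0.03, -0.069, -0.006, 0, -0.001, 0.007], [0.029, -0.069, -0.006, 0, -0.001, 0.008], [0.029, -0.069, -0.005, 0, -0.001, 0.007], [0.029, -0.07, -0.006, 0, -0.001, 0.008], [0, 0, 0, 0, 0, 0]]
  ]
}}

```text
t: 1.9
tool_pos: [0.4251, -0.0761, 0.302]
eef_rot: [-0.642, 3.066, -0.007]
wrist_force: [0.8, 0.1, 0.5]
finger_gap: 0.0869
```

```bash
python3 - <<'E'
from h import *
import pickle
o=get_obs();W=cam("wrist",o);im=grab_frame("wrist");cv2.imwrite("pics/w1.png",im);pickle.dump(W,open("w1.pkl","wb"))
print(o["tool_pos"],o["joint_pos"]); 
for X in([.438,-.056,.184],[.438,-.056,0],[.438,-.056,.16]):print(proj(W,X))
E
```

```text
[ 0.42508496 -0.07608186  0.30197688] [-4.38034801e-01  1.67359424e-01  1.80322094e+00  1.50146562e-03
  1.16126209e+00 -2.42234099e+00]
[336.32616245 262.43334071]
[329.62842606 208.8765033 ]
[335.01317476 251.93435058]
```

View pics/w1.png

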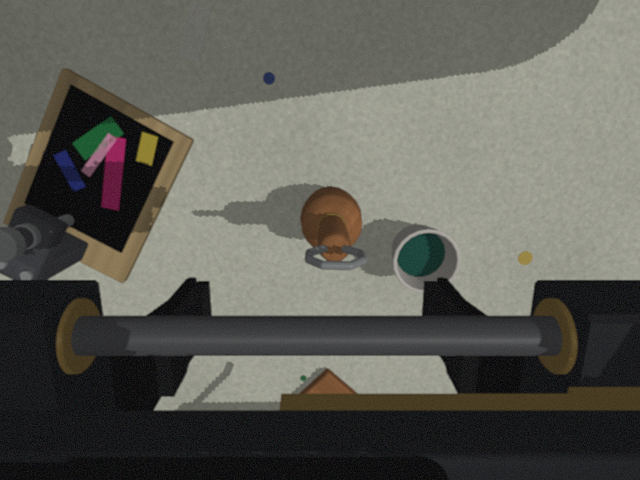

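```bash
python3 - <<'E'
from h import *
im=cv2.imread("pics/w1.png");crop(0,290,175,90,105,7,"pics/w1c.png",im)
E
```

```text
(no output)
```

View pics/w1c.png

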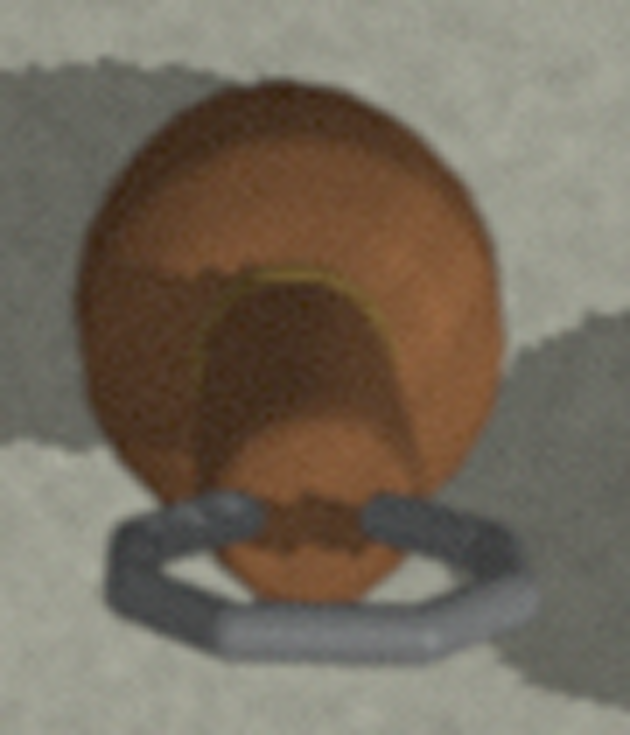

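```bash
python3 - <<'E'
from h import *
import pickle
W=pickle.load(open("w1.pkl","rb")); p=lambda u,v:(290+u/7,175+v/7)
a=onz(W,p(228,634),.181);b=onz(W,p(432,632),.181);print(a,b,(a+b)/2,az(b-a))
a=onz(W,p(115,577),.163);b=onz(W,p(528,572),.163);print(a,b,(a+b)/2,az(b-a),np.linalg.norm(b-a))
print(onz(W,p(310,510),.142),onz(W,p(290,290),.04))
o=get_obs();print(o["tool_pos"],o["qd"].round(3))
E
```

```text
[ 0.44464478 -0.06307824  0.181     ] [ 0.43652153 -0.0451187   0.181     ] [ 0.44058316 -0.05409847  0.181     ] 114.33760609790167
[ 0.44922253 -0.07356025  0.163     ] [ 0.43170009 -0.03504887  0.163     ] [ 0.44046131 -0.05430456  0.163     ] 114.46525072067614 0.04231031359468082
[ 0.43999913 -0.05498635  0.142     ] [ 0.43742616 -0.05536068  0.04      ]
[ 0.4241518  -0.07317587  0.30149062] [ 0.079 -0.009  0.042  0.038  0.021  0.034]
```

```bash
python3 - <<'E'
from h import *
plan([.44,-.0547,.24],204.4,step=.022)
E
```

```text
4 end [ 0.4398 -0.0548  0.2401]
[[-0.011,0.005,0.031,-0.001,0.002,-0.004],[-0.011,0.005,0.031,-0.001,0.002,-0.004],[-0.011,0.006,0.031,-0.001,0.003,-0.004],[-0.01,0.005,0.03,-0.0,0.002,-0.004]]
```

Request:
{"fn": "jog_arm", "kwargs": {
  "commands": [
    [[-0.011, 0.005, 0.031, -0.001, 0.002, -0.004], [-0.011, 0.005, 0.031, -0.001, 0.002, -0.004], [-0.011, 0.006, 0.031, -0.001, 0.003, -0.004], [-0.01, 0.005, 0.03, 0, 0.002, -0.004], [0, 0, 0, 0, 0, 0], [0, 0, 0, 0, 0, 0]]
  ]
}}

```text
t: 2.45
tool_pos: [0.4387, -0.0503, 0.2379]
eef_rot: [0.662, -3.07, -0.005]
wrist_force: [0.3, 0.3, 0.2]
finger_gap: 0.087
```

```bash
python3 - <<'E'
from h import *
plan([.44,-.0547,.205],204.4,step=.02)
E
```

```text
2 end [ 0.4401 -0.0545  0.2048]
[[0.001,-0.005,0.033,0.002,-0.0,-0.0],[0.0,-0.004,0.033,0.002,-0.0,-0.001]]
```

Request:
{"fn": "jog_arm", "kwargs": {
  "commands": [
    [[0.001, -0.005, 0.03, 0.002, 0, 0], [0, -0.004, 0.03, 0.002, 0, -0.001], [0, 0, 0.03, 0, 0, 0], [0, 0, 0.03, 0, 0, 0], [0, 0, 0.02, 0, 0, 0], [0, 0, 0, 0, 0, 0], [0, 0, 0, 0, 0, 0]]
  ]
}}

```text
t: 3.03
tool_pos: [0.4424, -0.0516, 0.1711]
eef_rot: [-0.673, 3.061, -0.007]
wrist_force: [0.9, 1.1, 0.1]
finger_gap: 0.0873
```

```bash
python3 - <<'E'
from h import *
print(get_obs()["tool_pos"],get_obs()["wrist_force"])
plan([.44,-.0547,.131],204.4,step=.015)
im=grab_frame("side");crop(0,200,150,160,160,4,"pics/s2.png",im)
cv2.imwrite("pics/w2.png",grab_frame("wrist"))
E
```

```text
[ 0.44244326 -0.05157814  0.1711124 ] [0.92450785 1.05203413 0.12167797]
3 end [ 0.4401 -0.0545  0.1311]
[[0.003,-0.001,0.027,-0.002,0.003,0.003],[0.002,-0.001,0.027,-0.003,0.002,0.003],[0.002,-0.001,0.026,-0.002,0.003,0.003]]
```

View pics/s2.png

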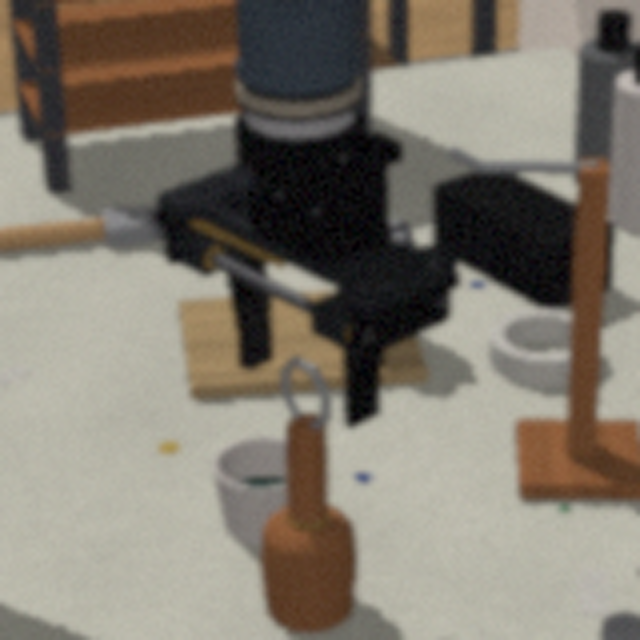

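View pics/w2.png

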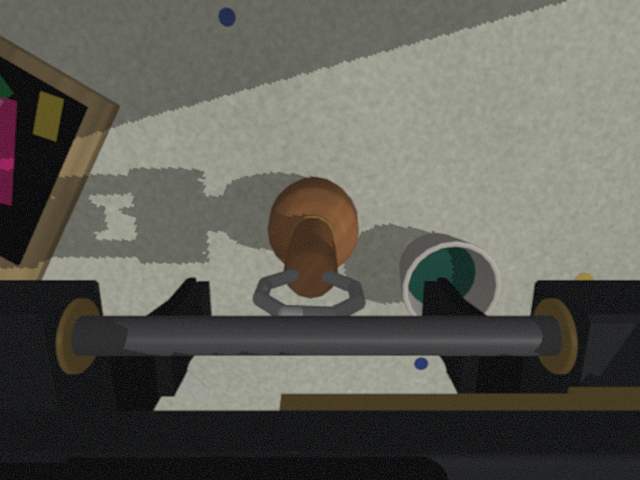

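```bash
python3 - <<'E'
from h import *
S=cam("side");o=get_obs();W=cam("wrist",o)
p=o["tool_pos"];R=Ro.from_rotvec(o["eef_rot"]).as_matrix();print(p)
for s in(-1,1):
  for l in(.0435,.0585): q=p+R@[0,s*l,.011];print(proj(S,q),q)
print(proj(S,[.44,-.055,.16]),proj(S,[.44,-.055,0]))
print("wrist",proj(W,[.44,-.055,.181]),proj(W,p))
print("cam pos",-W[1].T@W[2])
print("rod", [onz(W,(318,318),z) for z in(.17,.18,.19,.2,.22,.24)])
E
```

```text
[ 0.44274168 -0.05175793  0.17146773]
[288.45483888 253.76830602] [ 0.46108352 -0.0912796   0.16075025]
[292.71364181 256.09169485] [ 0.46737376 -0.10489662  0.1608475 ]
[264.86489882 240.89882035] [ 0.42460009 -0.01230086  0.16018621]
[260.97941997 238.77909837] [0.41830985 0.00131617 0.16008897]
[275.69502883 248.19171851] [276.84013769 301.5353946 ]
wrist [309.76846967 311.08309144] [314.94964306 309.75313771]
cam pos [ 0.37884787 -0.07965418  0.32322765]
rod [array([ 0.44605562, -0.04892486,  0.17      ]), array([ 0.44166948, -0.05093033,  0.18      ]), array([ 0.43728334, -0.0529358 ,  0.19      ]), array([ 0.4328972 , -0.05494126,  0.2       ]), array([ 0.42412493, -0.0589522 ,  0.22      ]), array([ 0.41535266, -0.06296314,  0.24      ])]
```

```bash
python3 - <<'E'
from h import *
S=cam("side");o=get_obs();W=cam("wrist",o)
p=o["tool_pos"];R=Ro.from_rotvec(o["eef_rot"]).as_matrix()
for a,b in [((317,335),(267,280)),((90,335),(320,300)),((555,335),(217,262)),((200,335),(290,291))]:
  X,e=two(W,a,S,(200+b[0]/4,150+b[1]/4));print((R.T@(X-p)).round(4),e)
E
```

```text
[ 0.0273  0.0005 -0.0738] 0.00088410728016722
[ 0.0274 -0.0448 -0.0768] 0.0036259716932967407
[ 0.0217  0.0546 -0.0639] 0.0018814360970247513
[ 0.0289 -0.0225 -0.076 ] 5.7266127668946165e-05
```

Request:
{"fn": "jog_arm", "kwargs": {
  "commands": [
    [[0.003, -0.001, 0.027, -0.002, 0.003, 0.003], [0.002, -0.001, 0.024, -0.003, 0.002, 0.003], [0.001, 0, 0.015, -0.002, 0.002, 0.002], [0, 0, 0.004, 0, 0, 0], [0, 0, 0, 0, 0, 0], [0, 0, 0, 0, 0, 0]]
  ]
}}

```text
t: 3.63
tool_pos: [0.4448, -0.0551, 0.1406]
eef_rot: [-0.663, 3.058, -0.012]
wrist_force: [0.4, -0.4, 0.5]
finger_gap: 0.0871
```

```bash
python3 - <<'E'
from h import *
o=get_obs();print(o["tool_pos"],o["wrist_force"],o["qd"].round(3),Ro.from_rotvec(o["eef_rot"]).as_matrix().round(4))
plan([.44,-.0547,.131],204.4,step=.015)
E
```

```text
[ 0.44479696 -0.05513579  0.14058307] [ 0.44398188 -0.40467874  0.45218021] [ 0.001 -0.007 -0.004 -0.001  0.004  0.002] [[-0.9101 -0.4143  0.0132]
 [-0.4144  0.9101 -0.0047]
 [-0.0101 -0.0097 -0.9999]]
1 end [ 0.4398 -0.0548  0.131 ]
[[0.009,0.005,0.019,-0.012,0.013,0.002]]
```

Request:
{"fn": "jog_arm", "kwargs": {
  "commands": [
    [[0.005, 0.002, 0.01, -0.006, 0.006, 0.001], [0.005, 0.002, 0.01, -0.005, 0.006, 0.001], [0, 0, 0, 0, 0, 0], [0, 0, 0, 0, 0, 0]]
  ]
}}

```text
t: 3.97
tool_pos: [0.44, -0.0557, 0.1311]
eef_rot: [-0.663, 3.068, -0.003]
wrist_force: [0.7, 0.5, 0.2]
finger_gap: 0.0869
```

```bash
python3 - <<'E'
from h import *
o=get_obs();print(o["tool_pos"],o["wrist_force"],o["qd"].round(3))
plan([.44,-.0547,.131],204.4,step=.015)
E
```

```text
[ 0.43999677 -0.05571667  0.13105212] [0.67698629 0.49518941 0.1609284 ] [-0.002  0.008  0.009 -0.     0.     0.001]
1 end [ 0.44   -0.0546  0.1311]
[[-0.001,0.002,0.0,-0.003,0.003,-0.0]]
```

Good position: no contact force and the pose is as planned. Closing.

Request:
{"fn": "jog_arm", "kwargs": {
  "commands": [
    [[0, 0, 0, 0, 0, 0], [0, 0, 0, 0, 0, 0], [0, 0, 0, 0, 0, 0], [0, 0, 0, 0, 0, 0], [0, 0, 0, 0, 0, 0], [0, 0, 0, 0, 0, 0], [0, 0, 0, 0, 0, 0], [0, 0, 0, 0, 0, 0]]
  ],
  "hand": -1
}}

```text
t: 4.63
tool_pos: [0.4402, -0.0558, 0.1313]
eef_rot: [-0.663, 3.068, -0.004]
wrist_force: [0.6, -0.4, -0.2]
finger_gap: 0.0428
```

Request:
{"fn": "jog_arm", "kwargs": {
  "commands": [
    [[0, 0, 0, 0, 0, 0], [0, 0, 0, 0, 0, 0], [0, 0, 0, 0, 0, 0], [0, 0, 0, 0, 0, 0], [0, 0, 0, 0, 0, 0], [0, 0, 0, 0, 0, 0], [0, 0, 0, 0, 0, 0], [0, 0, 0, 0, 0, 0]]
  ]
}}

```text
t: 5.3
tool_pos: [0.4402, -0.0558, 0.1313]
eef_rot: [-0.663, 3.068, -0.004]
wrist_force: [-0.4, 1.1, -0.9]
finger_gap: 0.0425
```

The fingers stopped at a 42.5 mm gap, so the long pads have met the sides of the 44 mm eye rather than the 26 mm handle. Gripping the eye's sides is still usable, because the hole stays free and there is more clearance at the hook. I'll regrasp with the grasp point at the eye's centre.

Request:
{"fn": "jog_arm", "kwargs": {
  "commands": [
    [[0, 0, 0, 0, 0, 0], [0, 0, 0, 0, 0, 0], [0, 0, 0, 0, 0, 0], [0, 0.002, -0.02, 0, 0, 0], [0, 0, -0.02, 0, 0, 0], [0, 0, 0, 0, 0, 0], [0, 0, 0, 0, 0, 0]]
  ],
  "hand": 0.5
}}

```text
t: 5.88
tool_pos: [0.4393, -0.0546, 0.1514]
eef_rot: [-0.663, 3.069, -0.002]
wrist_force: [-0.2, 0.4, -0.5]
finger_gap: 0.0647
```

```bash
python3 - <<'E'
from h import *
o=get_obs();print(o["tool_pos"],o["wrist_force"],o["qd"].round(3),o["finger_gap"])
plan([.44,-.0547,.150],204.4,step=.015)
W=cam("wrist",o);cv2.imwrite("pics/w3.png",grab_frame("wrist"))
print(proj(W,[.44,-.0547,.181]))
E
```

```text
[ 0.43925782 -0.05464391  0.1513985 ] [-0.22375869  0.4400017  -0.53279016] [ 0.003 -0.012 -0.01   0.     0.002 -0.002] 0.06471952019802951
1 end [ 0.4399 -0.0549  0.1499]
[[-0.001,-0.001,0.003,-0.002,0.002,-0.0]]
[313.37875318 350.19854296]
```

View pics/w3.png

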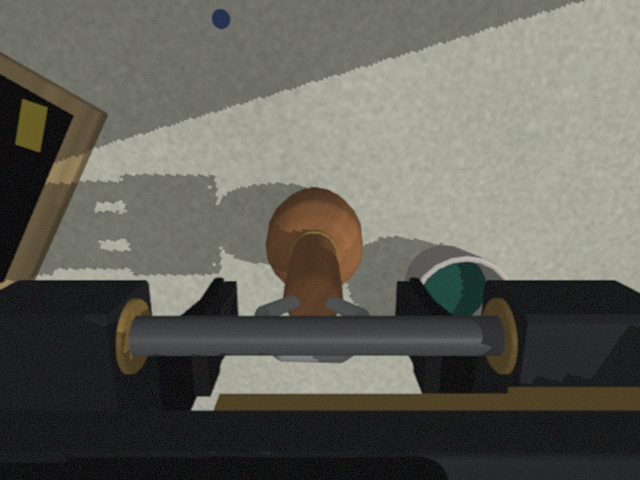

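The mallet is still upright, its eye (about (313,330)) centred between the fingers. Closing on the eye.

Request:
{"fn": "jog_arm", "kwargs": {
  "commands": [
    [[0, 0, 0, 0, 0, 0], [0, 0, 0, 0, 0, 0], [0, 0, 0, 0, 0, 0], [0, 0, 0, 0, 0, 0], [0, 0, 0, 0, 0, 0], [0, 0, 0, 0, 0, 0], [0, 0, 0, 0, 0, 0]]
  ],
  "hand": -1
}}

```text
t: 6.52
tool_pos: [0.4389, -0.0546, 0.1499]
eef_rot: [-0.663, 3.071, -0.001]
wrist_force: [0.0, 0.3, 1.3]
finger_gap: 0.0422
```

Request:
{"fn": "jog_arm", "kwargs": {
  "commands": [
    [[0, 0, -0.01, 0, 0, 0], [0, 0, -0.02, 0, 0, 0], [0, 0, -0.02, 0, 0, 0], [0, 0, -0.02, 0, 0, 0], [0, 0, 0, 0, 0, 0], [0, 0, 0, 0, 0, 0]]
  ]
}}

```text
t: 7.02
tool_pos: [0.4358, -0.0533, 0.1848]
eef_rot: [0.662, -3.064, -0.007]
wrist_force: [-0.7, -0.4, -2.1]
finger_gap: 0.042
```

```bash
python3 - <<'E'
from h import *
o=get_obs();print(o["tool_pos"],o["wrist_force"],o["finger_gap"],o["eef_rot"])
im=grab_frame("side");crop(0,200,150,160,160,4,"pics/s3.png",im)
crop(0,280,200,120,120,5,"pics/t3.png",grab_frame("top"))
E
```

```text
[ 0.43579951 -0.05334827  0.18481249] [-0.71481087 -0.40365417 -2.07290656] 0.042047778059188294 [ 0.66163415 -3.06399872 -0.00690289]
```

View pics/s3.png

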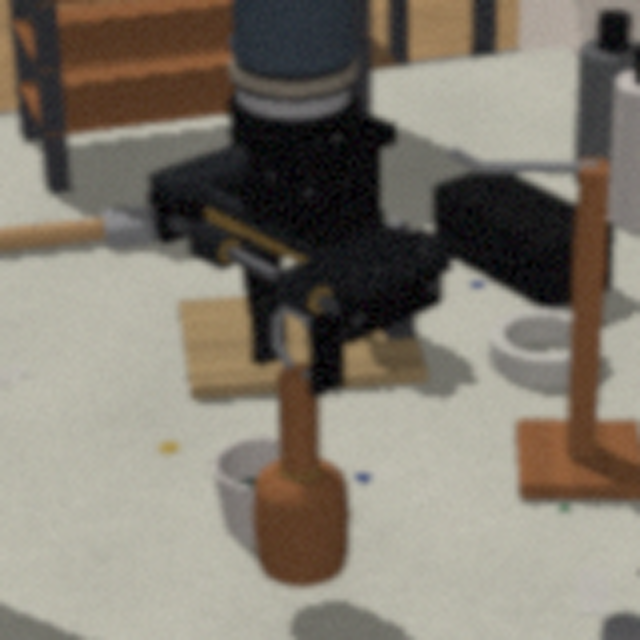

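```bash
python3 - <<'E'
from h import *
plan([.436,-.053,.33],204.4,step=.03)
plan([.5477,-.3003,.33],160,step=.03,start=([.436,-.053,.33],204.4))
E
```

```text
5 end [ 0.4362 -0.0532  0.33  ]
[[0.0,0.0,-0.058,0.002,-0.002,-0.0],[0.0,0.0,-0.058,0.001,-0.001,-0.0],[0.0,0.001,-0.058,0.002,-0.002,-0.0],[0.0,0.0,-0.058,0.001,-0.001,-0.0],[0.0,0.0,-0.059,0.002,-0.002,-0.001]]
10 end [ 0.5475 -0.3004  0.33  ]
[[0.0,-0.054,0.0,0.0,0.0,0.099],[-0.004,-0.054,0.0,0.0,0.0,0.099],[-0.008,-0.054,0.0,0.0,0.0,0.099],[-0.013,-0.053,0.0,0.0,0.0,0.099],[-0.017,-0.052,0.0,0.0,0.0,0.098],[-0.02,-0.05,0.0,0.0,0.0,0.099],[-0.024,-0.048,0.0,0.0,0.0,0.098],[-0.028,-0.047,0.0,0.0,0.0,0.099],[-0.032,-0.044,0.0,0.0,0.0,0.098],[-0.034,-0.042,0.0,0.0,0.0,0.099]]
```

Request:
{"fn": "jog_arm", "kwargs": {
  "commands": [
    [[0, 0, -0.03, 0.002, -0.002, 0], [0, 0, -0.055, 0.001, -0.001, 0], [0, 0, -0.055, 0.002, -0.002, 0], [0, 0, -0.055, 0.001, -0.001, 0], [0, 0, -0.055, 0.001, -0.001, 0], [0, 0, -0.03, 0, 0, 0], [0, 0, 0, 0, 0, 0]]
  ]
}}

```text
t: 7.7
tool_pos: [0.4324, -0.0523, 0.3237]
eef_rot: [0.659, -3.055, -0.017]
wrist_force: [1.3, -0.1, -2.1]
finger_gap: 0.0421
```

Request:
{"fn": "jog_arm", "kwargs": {
  "commands": [
    [[0, -0.04, 0, 0, 0, 0.099], [-0.004, -0.05, 0, 0, 0, 0.099], [-0.008, -0.05, 0, 0, 0, 0.099], [-0.013, -0.05, 0, 0, 0, 0.099], [-0.017, -0.05, 0, 0, 0, 0.098], [-0.02, -0.048, 0, 0, 0, 0.099], [-0.024, -0.046, 0, 0, 0, 0.098], [-0.028, -0.045, 0, 0, 0, 0.099], [-0.025, -0.035, 0, 0, 0, 0.098], [-0.015, -0.02, 0, 0, 0, 0.099], [0, 0, 0, 0, 0, 0], [0, 0, 0, 0, 0, 0]]
  ]
}}

```text
t: 8.7
tool_pos: [0.5216, -0.2707, 0.2919]
eef_rot: [-0.591, -3.03, -0.031]
wrist_force: [0.5, 0.7, -2.5]
finger_gap: 0.0424
```

```bash
python3 - <<'E'
from h import *
o=get_obs();print(o["tool_pos"],o["wrist_force"],o["finger_gap"],o["joint_pos"])
plan([.5477,-.3003,.31],160,step=.025)
E
```

```text
[ 0.52162366 -0.27069083  0.2918841 ] [ 0.48715132  0.6728889  -2.49707587] 0.04235113364994289 [-0.66520582  0.4409893   1.41617997 -0.00704198  1.34223517 -1.84863062]
2 end [ 0.5478 -0.3005  0.3098]
[[-0.034,-0.017,-0.02,0.007,-0.036,-0.023],[-0.035,-0.019,-0.019,0.006,-0.037,-0.023]]
```

Request:
{"fn": "jog_arm", "kwargs": {
  "commands": [
    [[0, 0, -0.04, 0.003, -0.015, -0.01], [0, 0, -0.02, 0.003, -0.015, -0.01], [-0.02, -0.01, 0, 0.002, -0.015, -0.01], [-0.025, -0.013, 0, 0.002, -0.01, -0.01], [-0.02, -0.01, 0, 0, -0.01, 0], [0, 0, 0, 0, 0, 0], [0, 0, 0, 0, 0, 0]]
  ]
}}

```text
t: 9.28
tool_pos: [0.5469, -0.2946, 0.3144]
eef_rot: [-0.532, -3.082, -0.016]
wrist_force: [-0.0, 0.7, -3.2]
finger_gap: 0.042
```

```bash
python3 - <<'E'
from h import *
o=get_obs();print(o["tool_pos"],o["wrist_force"],o["finger_gap"],o["qd"].round(3))
plan([.5477,-.3003,.31],160,step=.025)
crop(0,270,180,160,160,5,"pics/s4.png",grab_frame("side"))
crop(0,380,180,140,140,5,"pics/t4.png",grab_frame("top"))
E
```

```text
[ 0.5468971  -0.29463371  0.31440114] [-0.0210681   0.7352269  -3.22001017] 0.04201232414348943 [-0.005  0.023 -0.019 -0.003 -0.015 -0.006]
1 end [ 0.5475 -0.3001  0.3098]
[[-0.005,-0.01,0.009,0.01,-0.02,0.009]]
```

View pics/s4.png

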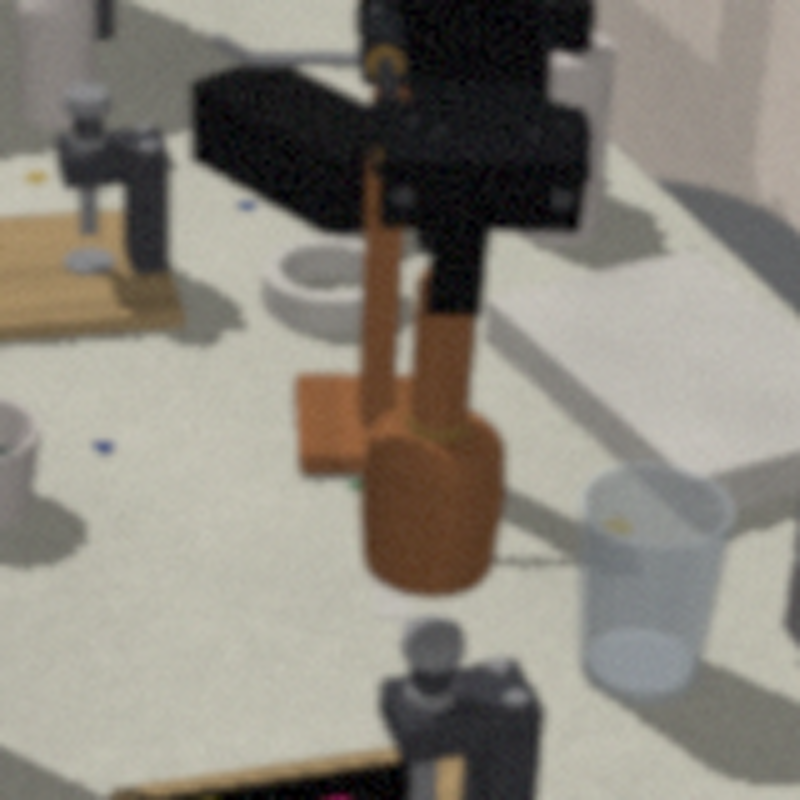

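View pics/t4.png

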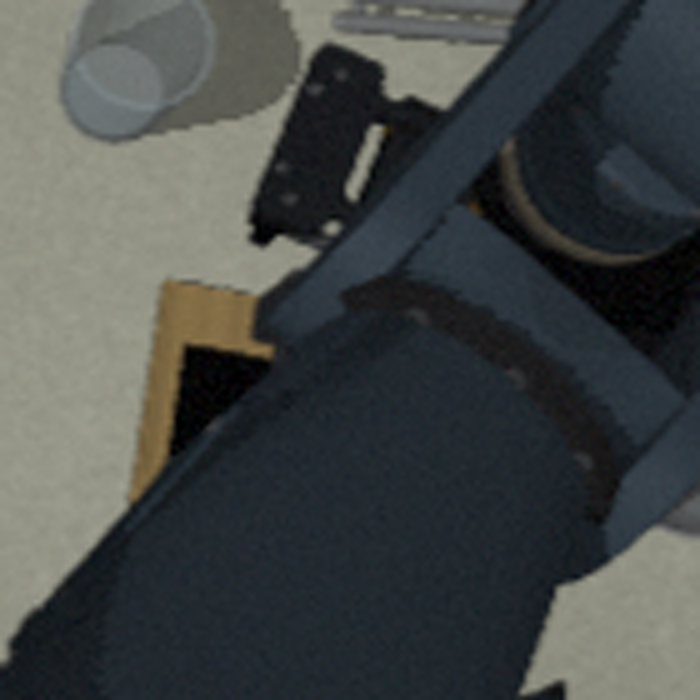

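```bash
python3 - <<'E'
from h import *
S=cam("side");o=get_obs()
R=Ro.from_rotvec(o["eef_rot"]).as_matrix();p=o["tool_pos"]
print(p,R[:,2])
print("expected bottom if rigid",p+R@[-.001,0,.150])
print("bottom px proj vertical",proj(S,p+[0,0,-.15]),proj(S,p+R@[0,0,.15]))
print(onz(S,(356,291),.164))
print("pin",onz(S,(270+435/5,180+642/5),.13), proj(S,[.5477,-.3003,.13]))
for a,b in (((435,435),(452,300)),):
  print(proj(S,p+[0,0,-.08]),proj(S,p+[0,0,-.03]))
E
```

```text
[ 0.54630815 -0.2942939   0.31426797] [-0.01298969  0.01304739 -0.9998305 ]
expected bottom if rigid [ 0.54530172 -0.29267195  0.16427679]
bottom px proj vertical [355.13189662 292.05345891] [353.9356394  291.71660606]
[ 0.54984471 -0.29094046  0.164     ]
pin [ 0.54680311 -0.30747344  0.13      ] [356.03530415 306.43623408]
[356.83151245 264.46059303] [358.10758483 243.74385613]
```

Request:
{"fn": "jog_arm", "kwargs": {
  "commands": [
    [[-0.005, -0.008, 0, 0.008, -0.015, 0.009], [-0.001, -0.003, 0.004, 0.003, -0.006, 0], [0, 0, 0, 0, 0, 0], [0, 0, 0, 0, 0, 0]]
  ]
}}

```text
t: 9.72
tool_pos: [0.5465, -0.3002, 0.3111]
eef_rot: [-0.546, -3.093, 0.001]
wrist_force: [0.2, 0.9, -2.0]
finger_gap: 0.0423
```

```bash
python3 - <<'E'
from h import *
plan([.5477,-.3003,.31],160,step=.025)
o=get_obs();print(o["tool_pos"],Ro.from_rotvec(o["eef_rot"]).as_matrix()[:,2],o["qd"].round(3))
E
```

```text
1 end [ 0.5476 -0.3001  0.3101]
[[-0.002,0.001,0.002,-0.001,-0.001,-0.0]]
[ 0.54650732 -0.30020419  0.31111631] [-1.18113493e-03 -3.71186432e-04 -9.99999234e-01] [-0.002  0.001  0.013 -0.001 -0.003  0.   ]
```

Request:
{"fn": "jog_arm", "kwargs": {
  "commands": [
    [[-0.001, 0, 0.04, 0, 0, 0], [0, 0, 0.05, 0, 0, 0]]
  ]
}}

```text
t: 9.88
tool_pos: [0.5499, -0.3027, 0.2717]
eef_rot: [0.544, 3.083, -0.011]
wrist_force: [0.3, 0.0, 1.8]
finger_gap: 0.0422
```

```bash
python3 - <<'E'
from h import *
o=get_obs();print(o["tool_pos"],o["wrist_force"],Ro.from_rotvec(o["eef_rot"]).as_matrix()[:,2],o["qd"].round(3))
E
```

```text
[ 0.54992244 -0.30273654  0.27170471] [0.26976024 0.03168988 1.82142576] [ 0.00978547 -0.00908655 -0.99991084] [-0.003  0.249  0.335  0.008 -0.68   0.001]
```

Request:
{"fn": "jog_arm", "kwargs": {
  "commands": [
    [[0, 0, 0.025, 0, 0, 0]]
  ]
}}

```text
t: 9.97
tool_pos: [0.5516, -0.3045, 0.261]
eef_rot: [0.543, 3.077, -0.018]
wrist_force: [-1.5, -1.2, 30.2]
finger_gap: 0.042
```

```bash
python3 - <<'E'
from h import *
o=get_obs();print(o["tool_pos"],o["wrist_force"],Ro.from_rotvec(o["eef_rot"]).as_matrix()[:,2],o["qd"].round(3))
crop(0,270,180,160,160,5,"pics/s5.png",grab_frame("side"))
E
```

```text
[ 0.55157227 -0.30446798  0.26099856] [-1.49484825 -1.15954542 30.19734018] [ 0.01479272 -0.0139955  -0.99979263] [-0.001  0.059  0.034 -0.005 -0.326 -0.005]
```

View pics/s5.png

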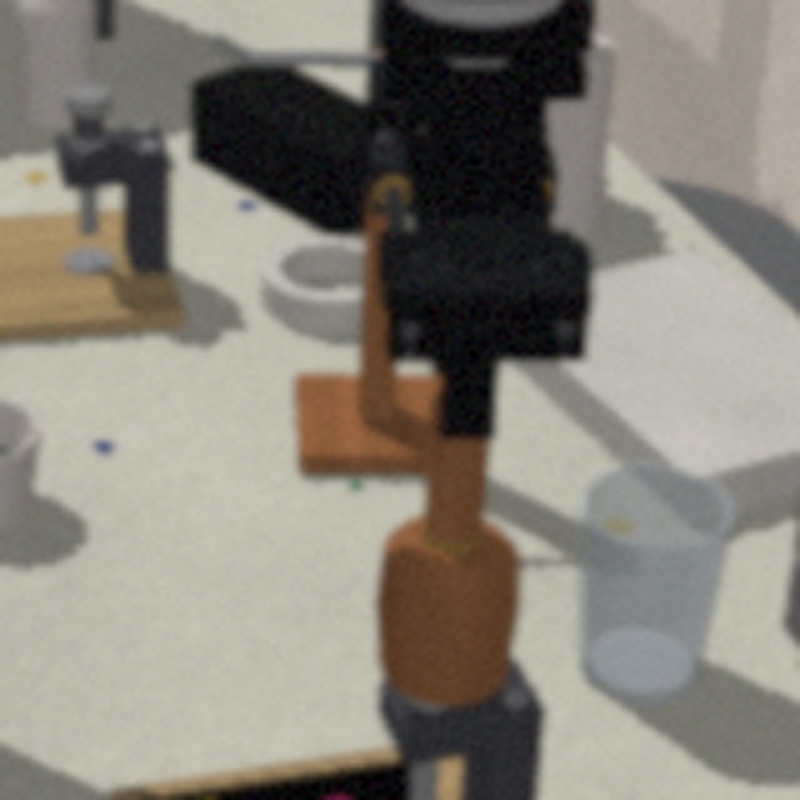

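Request:
{"fn": "jog_arm", "kwargs": {
  "commands": [
    [[0, 0, -0.03, 0, 0, 0], [0, 0, -0.05, 0, -0.01, 0], [0, 0, -0.05, 0, -0.01, 0], [0, 0, -0.02, 0, 0, 0], [0, 0, 0, 0, 0, 0], [0, 0, 0, 0, 0, 0]]
  ]
}}

```text
t: 10.52
tool_pos: [0.5506, -0.3044, 0.3402]
eef_rot: [0.539, 3.058, -0.026]
wrist_force: [-0.8, 0.0, -2.5]
finger_gap: 0.042
```

```bash
python3 - <<'E'
from h import *
S=cam("side");print(onz(S,(359.4,313.4),.114))
o=get_obs();print(o["tool_pos"],o["wrist_force"],Ro.from_rotvec(o["eef_rot"]).as_matrix()[:,2],o["qd"].round(3),o["finger_gap"])
plan([.5457,-.2993,.318],160,step=.025)
crop(0,270,180,160,160,5,"pics/s6.png",grab_frame("side"))
E
```

```text
[ 0.55393857 -0.30634322  0.114     ]
[ 0.55056647 -0.30441216  0.34016223] [-0.80414469  0.00573901 -2.50306647] [ 0.0329393  -0.02299888 -0.9991927 ] [ 0.001 -0.008 -0.002 -0.001  0.009 -0.001] 0.04203826664824167
1 end [ 0.5459 -0.2992  0.3179]
[[0.014,0.007,0.044,-0.013,0.049,-0.0]]
```

View pics/s6.png

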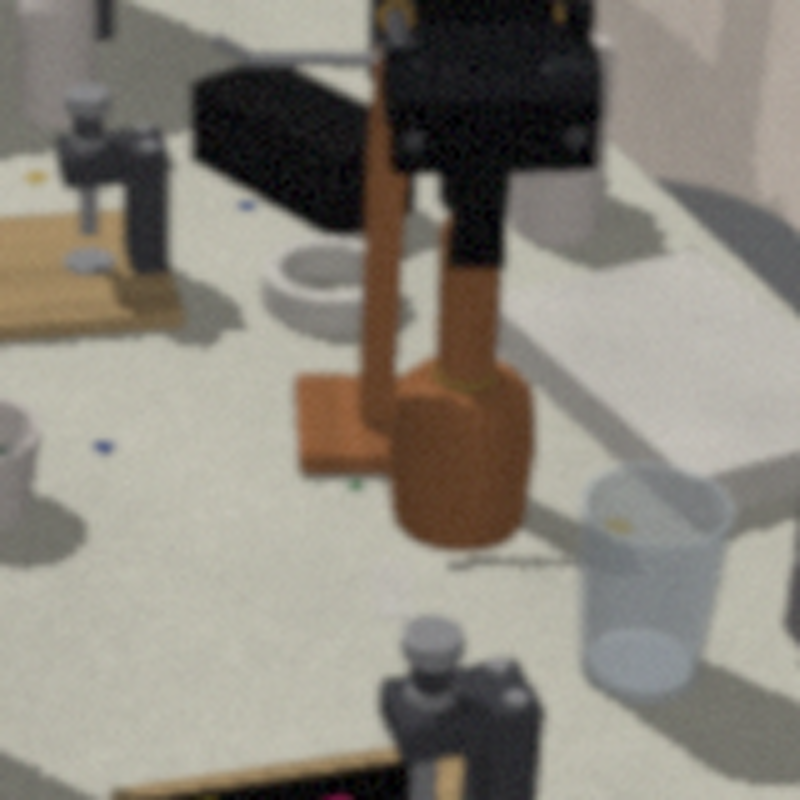

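Request:
{"fn": "jog_arm", "kwargs": {
  "commands": [
    [[0.008, 0.004, 0.02, -0.006, 0.025, 0], [0.008, 0.006, 0.02, -0.006, 0.022, 0], [0.003, 0.002, 0.014, -0.001, 0.003, 0], [0, 0, 0, 0, 0, 0], [0, 0, 0, 0, 0, 0]]
  ]
}}

```text
t: 10.98
tool_pos: [0.5407, -0.2925, 0.3024]
eef_rot: [-0.543, -3.077, -0.014]
wrist_force: [1.1, -1.7, -2.0]
finger_gap: 0.0419
```

```bash
python3 - <<'E'
from h import *
plan([.5440,-.2965,.31],160,step=.025)
o=get_obs();print(o["tool_pos"],Ro.from_rotvec(o["eef_rot"]).as_matrix()[:,2],o["qd"].round(3))
E
```

```text
1 end [ 0.5442 -0.2965  0.3098]
[[-0.009,-0.005,-0.015,0.007,-0.023,-0.0]]
[ 0.54073992 -0.29251252  0.30236041] [-0.01523953  0.01159541 -0.99981663] [ 0.002  0.031  0.036  0.    -0.008  0.001]
```

Request:
{"fn": "jog_arm", "kwargs": {
  "commands": [
    [[-0.004, -0.002, -0.01, 0.004, -0.012, 0], [-0.003, -0.001, -0.005, 0.002, -0.008, 0], [0, 0, 0, 0, 0, 0], [0, 0, 0, 0, 0, 0]]
  ]
}}

```text
t: 11.32
tool_pos: [0.5438, -0.2954, 0.3089]
eef_rot: [-0.545, -3.091, -0.003]
wrist_force: [-0.7, -0.7, -2.7]
finger_gap: 0.0418
```

```bash
python3 - <<'E'
from h import *
plan([.5440,-.2965,.31],160,step=.025)
o=get_obs();print(o["tool_pos"],Ro.from_rotvec(o["eef_rot"]).as_matrix()[:,2],o["qd"].round(3))
E
```

```text
1 end [ 0.5439 -0.2965  0.3099]
[[-0.001,-0.002,-0.002,0.002,-0.004,0.0]]
[ 0.54379664 -0.29541337  0.30894364] [-0.00279814  0.00228185 -0.99999348] [-0.    -0.008 -0.011  0.001 -0.004 -0.001]
```

Request:
{"fn": "jog_arm", "kwargs": {
  "commands": [
    [[0, 0, 0.04, 0, 0, 0], [0, 0, 0.05, 0, 0, 0], [0, 0, 0.022, 0, 0, 0]]
  ]
}}

```text
t: 11.57
tool_pos: [0.5479, -0.2987, 0.2599]
eef_rot: [0.543, 3.081, -0.011]
wrist_force: [-3.5, 2.9, 39.0]
finger_gap: 0.0422
```

```bash
python3 - <<'E'
from h import *
crop(0,270,180,160,160,5,"pics/s7.png",grab_frame("side"))
E
```

```text
(no output)
```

View pics/s7.png

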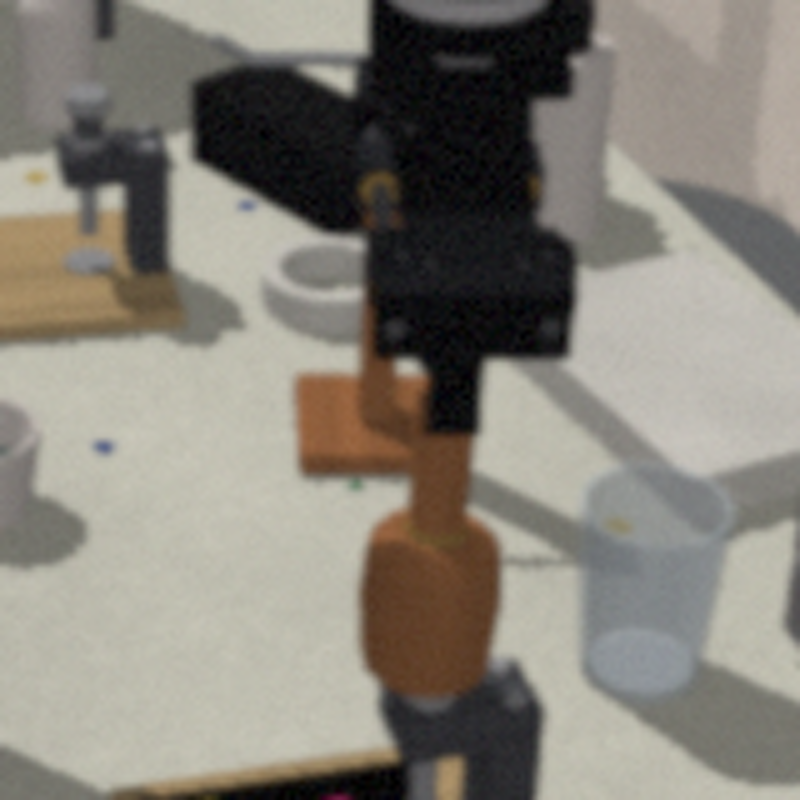

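Request:
{"fn": "jog_arm", "kwargs": {
  "commands": [
    [[0, 0, -0.03, 0, 0.01, 0], [0, 0, -0.05, -0.005, 0.02, 0], [0, 0, -0.04, -0.005, 0.01, 0], [0, 0, 0, 0, 0, 0], [0, 0, 0, 0, 0, 0]]
  ]
}}

```text
t: 12.03
tool_pos: [0.5496, -0.3004, 0.3258]
eef_rot: [-0.545, -3.085, -0.003]
wrist_force: [0.6, -0.3, -3.6]
finger_gap: 0.0422
```

```bash
python3 - <<'E'
from h import *
o=get_obs();print(o["tool_pos"],Ro.from_rotvec(o["eef_rot"]).as_matrix()[:,2],o["qd"].round(3),o["finger_gap"],o["joint_pos"])
im=grab_frame("side");cv2.imwrite("pics/s8.png",im)
E
```

```text
[ 0.5495703  -0.30039007  0.32584005] [-0.00890016  0.00329159 -0.99995498] [ 0.001 -0.028 -0.04  -0.002  0.009 -0.   ] 0.04216695403550897 [-0.67695476  0.44847409  1.30611081 -0.00305609  1.39600818 -1.89767321]
```

View pics/s8.png

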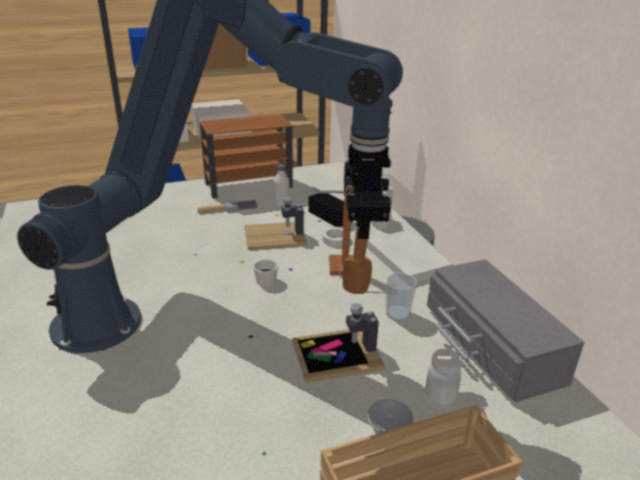

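```bash
python3 - <<'E'
from h import *
t=cv2.imread("pics/top0.png");crop(0,285,165,60,65,10,"pics/hk_t.png",t)
s=cv2.imread("pics/side0.png");crop(0,300,180,65,50,10,"pics/hk_s.png",s)
E
```

```text
(no output)
```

View pics/hk_t.png

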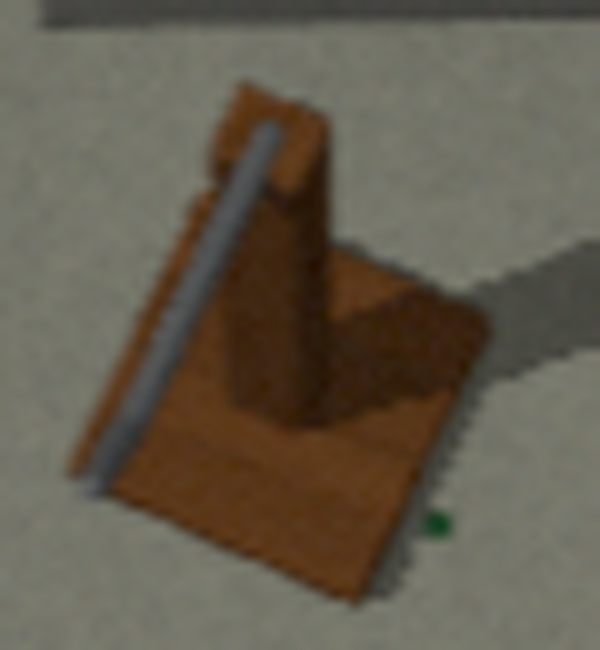

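View pics/hk_s.png

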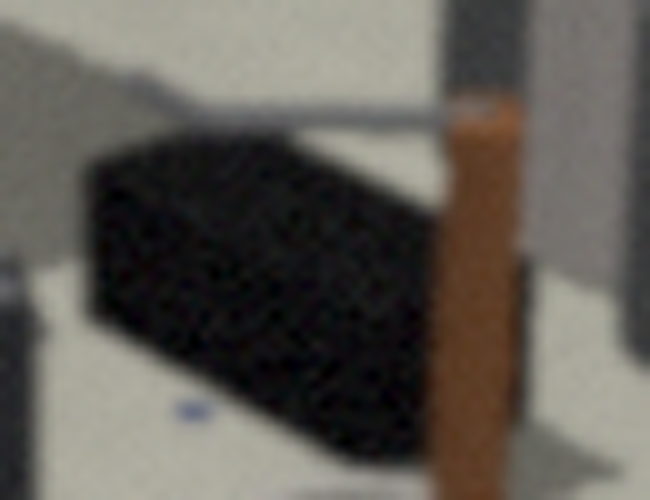

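```bash
python3 - <<'E'
from h import *
T=cam("top");S=cam("side")
t=lambda u,v:(284.55+u/10,164.55+v/10); s=lambda u,v:(299.55+u/10,179.55+v/10)
P=[onz(T,t(u,v),.235) for u,v in((272,128),(248,180),(200,272),(150,370))]
for p in P:print(p)
print("az",az(P[3]-P[0]),az(P[3]-P[1]))
tip=onz(T,t(95,482),.247);print("tip",tip)
q=[onz(S,s(448,115),.235),onz(S,s(200,118),.235),onz(S,s(133,80),.246)];print(q, az(q[1]-q[0]),np.linalg.norm(q[1]-q[0]))
print(two(T,t(248,180),S,s(448,115)),two(T,t(95,482),S,s(133,80)))
for u,v in((75,475),(360,603),(490,325)):print(onz(T,t(u,v),.012))
E
```

```text
[0.67284928 0.04538047 0.235     ]
[0.65979478 0.04983282 0.235     ]
[0.63674004 0.05893325 0.235     ]
[0.61241227 0.06828591 0.235     ]
az 159.24344677223732 158.72160629781592
tip [0.58189956 0.07753783 0.247     ]
[array([0.66326677, 0.05103465, 0.235     ]), array([0.59985662, 0.06985154, 0.235     ]), array([0.58283223, 0.07547772, 0.246     ])] 163.47180055472788 0.06614319506151917
(array([0.66106453, 0.04944089, 0.2355824 ]), np.float64(0.002878172715903618)) (array([0.58299781, 0.07755011, 0.24494244]), np.float64(0.0011645787376640753))
[0.64237368 0.09983577 0.012     ]
[0.61289831 0.01856941 0.012     ]
[ 0.6948124  -0.01083736  0.012     ]
```

```bash
python3 - <<'E'
from h import *
plan([.525,.095,.33],160,step=.03)
E
```

```text
14 end [0.5251 0.0948 0.3301]
[[0.023,0.052,-0.0,-0.0,-0.001,-0.0],[0.023,0.052,-0.0,-0.0,-0.001,-0.0],[0.023,0.052,-0.0,-0.0,-0.001,-0.0],[0.023,0.052,-0.001,-0.0,-0.001,-0.0],[0.023,0.052,-0.001,-0.0,-0.001,-0.0],[0.022,0.052,-0.0,-0.0,-0.001,-0.0],[0.023,0.052,-0.001,-0.0,-0.001,-0.0],[0.022,0.052,-0.001,-0.0,-0.001,-0.0],[0.023,0.052,-0.0,-0.0,-0.001,-0.0],[0.022,0.052,-0.001,-0.0,-0.0,-0.0],[0.023,0.052,-0.0,-0.0,-0.001,-0.0],[0.022,0.051,-0.001,-0.0,-0.0,-0.0],[0.023,0.052,-0.0,-0.0,-0.001,-0.0],[0.022,0.051,-0.001,-0.0,-0.0,-0.001]]
```

Request:
{"fn": "jog_arm", "kwargs": {
  "commands": [
    [[0.02, 0.03, -0.005, 0, 0, 0], [0.023, 0.05, -0.003, 0, 0, 0], [0.023, 0.05, -0.003, 0, 0, 0], [0.023, 0.05, -0.003, 0, 0, 0], [0.023, 0.05, -0.003, 0, 0, 0], [0.02, 0.03, 0, 0, 0, 0], [0, 0, 0, 0, 0, 0]]
  ]
}}

```text
t: 12.67
tool_pos: [0.5267, -0.1501, 0.3246]
eef_rot: [-0.551, -3.07, -0.009]
wrist_force: [0.2, 0.8, -3.1]
finger_gap: 0.0418
```

```bash
python3 - <<'E'
from h import *
plan([.52,.097,.33],160,step=.03)
o=get_obs();print(o["tool_pos"],Ro.from_rotvec(o["eef_rot"]).as_matrix()[:,2])
E
```

```text
9 end [0.5201 0.0969 0.3301]
[[0.021,0.051,-0.001,0.0,-0.003,-0.001],[0.02,0.051,-0.001,0.0,-0.003,-0.001],[0.02,0.051,-0.001,0.0,-0.003,-0.001],[0.02,0.051,-0.001,0.0,-0.003,-0.001],[0.021,0.051,-0.001,0.001,-0.003,-0.001],[0.02,0.051,-0.001,0.0,-0.003,-0.001],[0.02,0.051,-0.001,0.001,-0.004,-0.001],[0.021,0.051,-0.0,0.0,-0.003,-0.0],[0.02,0.051,-0.001,0.001,-0.004,-0.001]]
[ 0.52673394 -0.15006304  0.32455552] [-0.02064337  0.00977562 -0.99973911]
```

Request:
{"fn": "jog_arm", "kwargs": {
  "commands": [
    [[0.02, 0.03, -0.004, 0, -0.004, -0.001], [0.02, 0.05, -0.004, 0, -0.004, -0.001], [0.02, 0.05, -0.004, 0, -0.004, -0.001], [0.02, 0.05, -0.004, 0, -0.003, -0.001], [0.02, 0.05, -0.004, 0, -0.003, -0.001], [0.02, 0.05, -0.004, 0, -0.003, -0.001], [0.02, 0.05, -0.004, 0, -0.004, -0.001], [0.02, 0.05, 0, 0, -0.003, 0], [0.015, 0.025, 0, 0, -0.003, 0], [0, 0, 0, 0, 0, 0], [0, 0, 0, 0, 0, 0]]
  ]
}}

```text
t: 13.58
tool_pos: [0.5117, 0.0741, 0.3275]
eef_rot: [-0.55, -3.083, 0.006]
wrist_force: [0.4, -0.7, -3.5]
finger_gap: 0.0422
```

```bash
python3 - <<'E'
from h import *
plan([.527,.0986,.23],160,step=.03)
o=get_obs();print(o["tool_pos"],Ro.from_rotvec(o["eef_rot"]).as_matrix()[:,2])
cv2.imwrite("pics/s9.png",grab_frame("side")[60:420,120:560])
E
```

```text
4 end [0.527  0.0985 0.2298]
[[-0.003,0.014,0.049,-0.002,-0.003,-0.001],[-0.003,0.014,0.049,-0.002,-0.003,-0.001],[-0.003,0.015,0.048,-0.001,-0.003,-0.002],[-0.004,0.014,0.049,-0.002,-0.002,-0.001]]
[0.51170843 0.07409802 0.32746155] [-0.01003988 -0.00205244 -0.99994749]
```

View pics/s9.png

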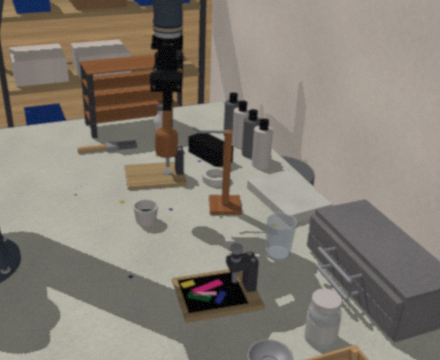

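Request:
{"fn": "jog_arm", "kwargs": {
  "commands": [
    [[-0.003, 0.014, 0.035, -0.002, -0.003, -0.001], [-0.003, 0.014, 0.045, -0.002, -0.003, -0.001], [-0.003, 0.014, 0.045, -0.001, -0.003, -0.001], [-0.003, 0.014, 0.04, -0.001, -0.002, -0.001], [0, 0, 0.015, 0, 0, 0], [0, 0, 0, 0, 0, 0], [0, 0, 0, 0, 0, 0]]
  ]
}}

```text
t: 14.22
tool_pos: [0.5312, 0.0881, 0.2336]
eef_rot: [0.563, 3.086, -0.008]
wrist_force: [-0.6, 0.2, -2.2]
finger_gap: 0.0419
```

```bash
python3 - <<'E'
from h import *
plan([.527,.0986,.23],160,step=.03)
o=get_obs();print(o["tool_pos"],Ro.from_rotvec(o["eef_rot"]).as_matrix()[:,2])
im=grab_frame("side");cv2.imwrite("pics/s10f.png",im);crop(0,240,120,130,140,5,"pics/s10.png",im)
W=cam("wrist",get_obs());cv2.imwrite("pics/w10.png",grab_frame("wrist"))
print(proj(W,[.582,.0785,.247]),proj(W,[.661,.0498,.235]))
E
```

```text
1 end [0.5272 0.0987 0.23  ]
[[0.015,0.017,0.007,-0.006,0.007,-0.015]]
[0.53123956 0.08814205 0.23356158] [ 0.00325678 -0.00593156 -0.9999771 ]
[335.95056305 446.03889564] [335.01445005 577.5951025 ]
```

View pics/s10.png

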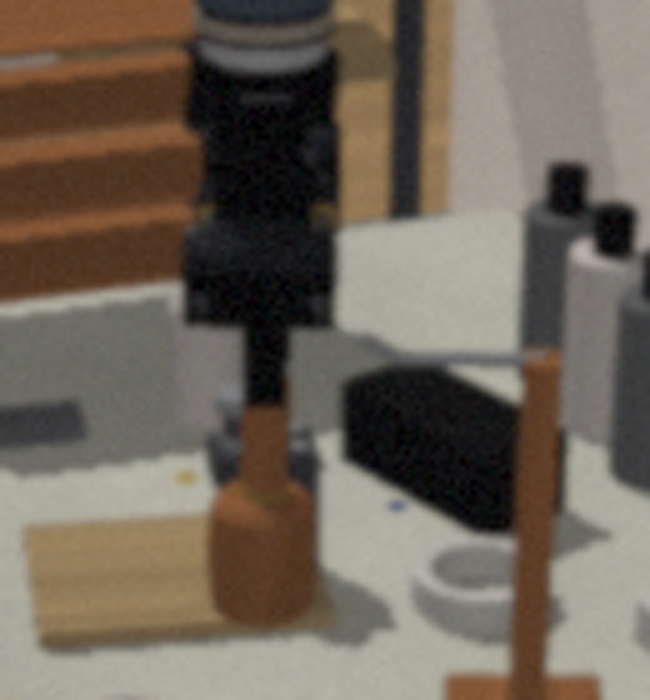

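View pics/w10.png

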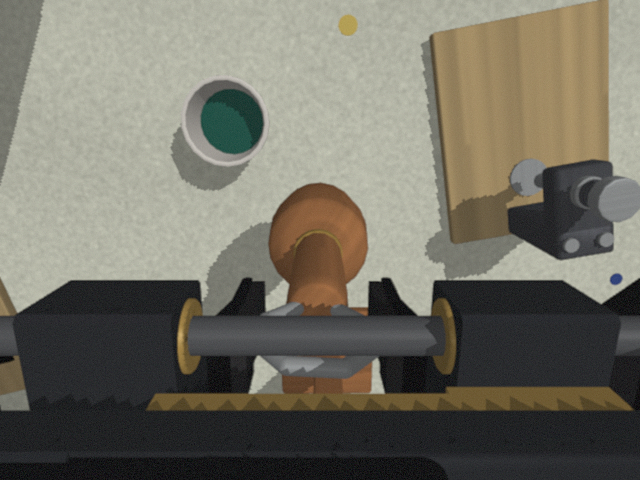

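```bash
python3 - <<'E'
from h import *
S=cam("side");o=get_obs();p=o["tool_pos"]
for off in(.142,.146,.150):
  a=np.linspace(0,6.28,60)
  c=[proj(S,[p[0]+.028*np.cos(t),p[1]+.028*np.sin(t),p[2]-off]) for t in a]; c=np.array(c)
  r=np.array([proj(S,[p[0]+.013*np.cos(t),p[1]+.013*np.sin(t),p[2]-off+.07]) for t in a])
  print(off,"bottom",(c[:,1].max()-120)*5+2,"cols",(c[:,0].min()-240)*5,(c[:,0].max()-240)*5,"ring front",(r[:,1].max()-120)*5+2,(r[:,0].min()-240)*5,(r[:,0].max()-240)*5)
im=cv2.imread("pics/s10f.png");crop(0,270,195,50,55,12,"pics/s10c.png",im)
E
```

```text
0.142 bottom 621.8312507623461 cols 214.738604807782 316.0738835059922 ring front 494.9728752750131 240.9509042269761 289.04998315172634
0.146 bottom 628.1824294335787 cols 214.82669692834833 316.0343095318038 ring front 501.5770809926405 241.0071447544047 289.0442753199113
0.15 bottom 634.5173817393942 cols 214.9145672125124 315.99483499414305 ring front 508.1641790721644 241.06324058620032 289.0385821578164
```

View pics/s10c.png

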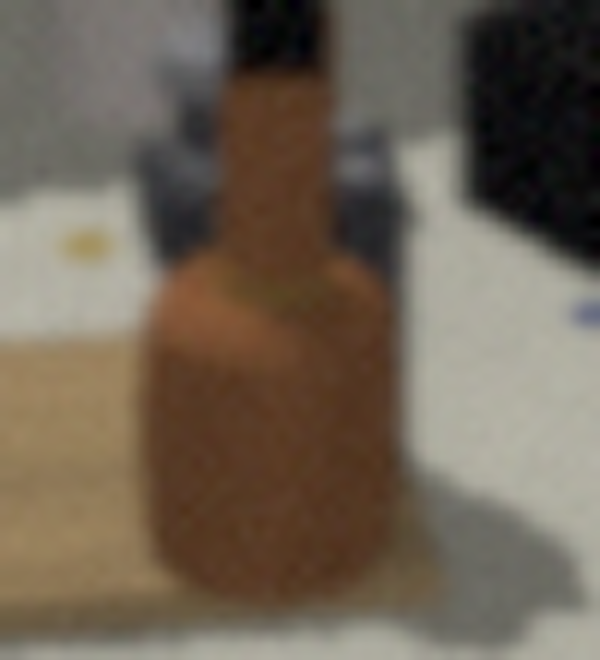

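Request:
{"fn": "jog_arm", "kwargs": {
  "commands": [
    [[0, 0.009, 0.009, -0.003, 0.003, -0.008], [0, 0.008, 0.008, -0.003, 0.003, -0.007], [0, 0, 0, 0, 0, 0], [0, 0, 0, 0, 0, 0]]
  ]
}}

```text
t: 14.65
tool_pos: [0.5372, 0.096, 0.2289]
eef_rot: [0.543, 3.084, 0.003]
wrist_force: [-0.2, 0.4, -2.3]
finger_gap: 0.042
```

```bash
cat >> h.py <<'E'
def hk():
    o=get_obs();p=o["tool_pos"]-np.array([.661,.0498,0]);R=Ro.from_rotvec(o["eef_rot"]).as_matrix()
    print("along hook",round(-p[0]*-.9397*-1*-1 if 0 else (-.9397*p[0]+.342*p[1]),4),"lat",round(.342*p[0]+.9397*p[1],4),"z",o["tool_pos"][2].round(4),"eye z",(o["tool_pos"][2]+.015).round(4),"yaw",az(R[:,0]).round(2),"tilt",R[:,2].round(4),"F",o["wrist_force"].round(1),"qd",abs(o["qd"]).max().round(3))
E
python3 - <<'E'
from h import *
hk()
E
```

```text
along hook 0.1321 lat 0.0011 z 0.2289 eye z 0.2439 yaw 160.02 tilt [ 1.010e-02  4.000e-04 -9.999e-01] F [-0.2  0.4 -2.3] qd 0.007
```

Request:
{"fn": "jog_arm", "kwargs": {
  "commands": [
    [[-0.02, 0, 0.003, 0, 0.004, 0], [-0.025, 0, 0.002, 0, 0.004, 0], [-0.02, -0.001, 0, 0, 0.004, 0], [0, 0, 0, 0, 0, 0], [0, 0, 0, 0, 0, 0]]
  ]
}}

```text
t: 15.07
tool_pos: [0.5711, 0.0838, 0.2276]
eef_rot: [0.542, 3.092, 0.006]
wrist_force: [-0.3, 0.4, -2.1]
finger_gap: 0.0419
```

```bash
python3 - <<'E'
from h import *
hk()
im=grab_frame("side");crop(0,255,140,110,110,6,"pics/s11.png",im)
im=grab_frame("top");crop(0,260,150,90,90,6,"pics/t11.png",im)
E
```

```text
along hook 0.0961 lat 0.0012 z 0.2276 eye z 0.2426 yaw 160.12 tilt [ 0.0034  0.0034 -1.    ] F [-0.3  0.4 -2.1] qd 0.034
```

View pics/s11.png

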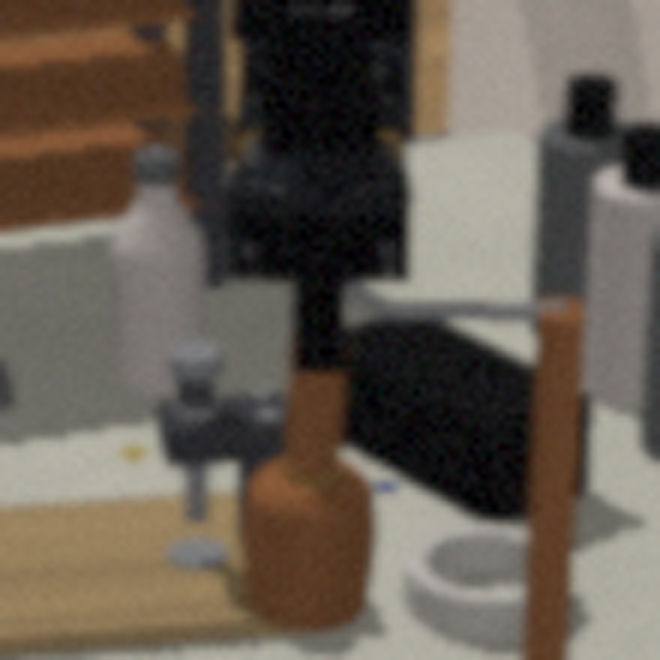

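View pics/t11.png

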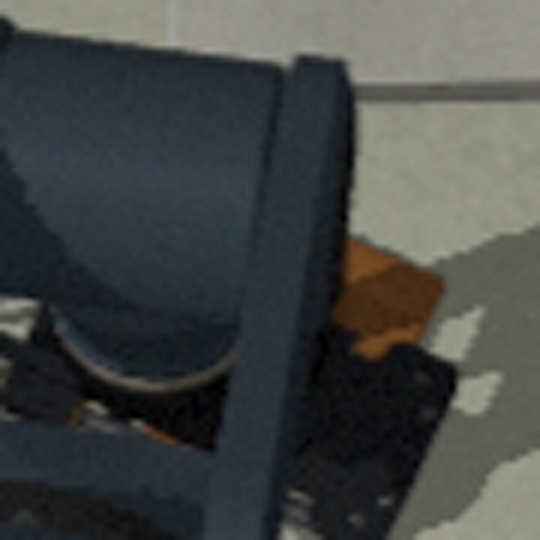

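Request:
{"fn": "jog_arm", "kwargs": {
  "commands": [
    [[-0.02, -0.001, 0.002, 0, 0, 0], [-0.02, -0.001, 0.002, 0, 0, 0], [0, 0, 0, 0, 0, 0]]
  ]
}}

```text
t: 15.42
tool_pos: [0.5895, 0.076, 0.2255]
eef_rot: [0.54, 3.093, 0.006]
wrist_force: [1.2, 0.7, -2.7]
finger_gap: 0.0419
```

```bash
python3 - <<'E'
from h import *
hk()
E
```

```text
along hook 0.0761 lat 0.0002 z 0.2255 eye z 0.2405 yaw 160.18 tilt [ 0.0028  0.0032 -1.    ] F [ 1.2  0.7 -2.7] qd 0.016
```

Request:
{"fn": "jog_arm", "kwargs": {
  "commands": [
    [[-0.02, 0, 0, 0, 0, 0], [-0.02, 0, 0, 0, 0, 0], [-0.014, 0, 0, 0, 0, 0], [0, 0, 0, 0, 0, 0], [0, 0, 0, 0, 0, 0]]
  ]
}}

```text
t: 15.83
tool_pos: [0.6169, 0.0659, 0.2248]
eef_rot: [0.542, 3.094, 0.006]
wrist_force: [-0.0, 0.6, -2.4]
finger_gap: 0.0419
```

```bash
python3 - <<'E'
from h import *
hk()
im=grab_frame("side");crop(0,270,140,110,110,6,"pics/s12.png",im)
cv2.imwrite("pics/w12.png",grab_frame("wrist"))
E
```

```text
along hook 0.0469 lat 0.0 z 0.2248 eye z 0.2398 yaw 160.14 tilt [ 0.001   0.0036 -1.    ] F [-0.   0.6 -2.4] qd 0.019
```

View pics/s12.png

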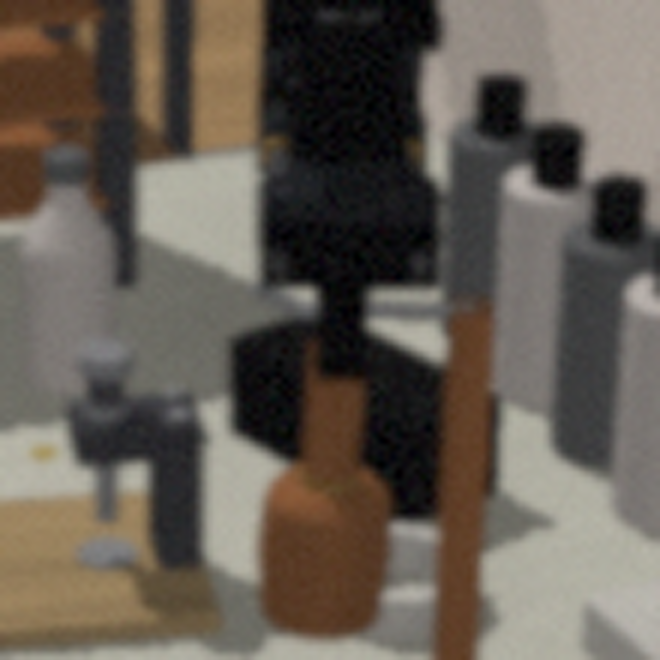

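View pics/w12.png

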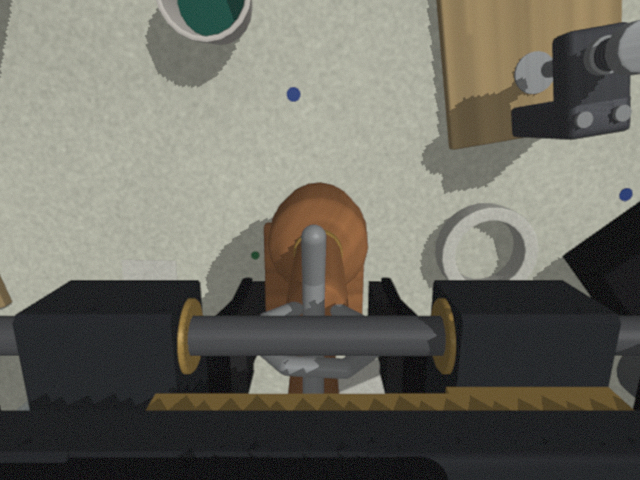

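The wrist view shows the hook bar (tip at (314,235)) passing through the eye near its centre. Lowering now.

Request:
{"fn": "jog_arm", "kwargs": {
  "commands": [
    [[0, 0, 0.012, 0, 0, 0], [0, 0, 0.012, 0, 0, 0], [0, 0, 0.006, 0, 0, 0], [0, 0, 0, 0, 0, 0], [0, 0, 0, 0, 0, 0]]
  ]
}}

```text
t: 16.35
tool_pos: [0.6144, 0.0669, 0.2079]
eef_rot: [-0.54, -3.092, -0.006]
wrist_force: [1.0, -0.5, -2.3]
finger_gap: 0.0419
```

```bash
python3 - <<'E'
from h import *
hk()
E
```

```text
along hook 0.0497 lat 0.0002 z 0.2079 eye z 0.2229 yaw 160.21 tilt [-0.0019  0.004  -1.    ] F [ 1.  -0.5 -2.3] qd 0.013
```

Request:
{"fn": "jog_arm", "kwargs": {
  "commands": [
    [[0, 0, 0.004, 0, 0, 0], [0, 0, 0.003, 0, 0, 0], [0, 0, 0, 0, 0, 0], [0, 0, 0, 0, 0, 0]]
  ]
}}

```text
t: 16.68
tool_pos: [0.615, 0.067, 0.207]
eef_rot: [0.539, 3.094, 0.005]
wrist_force: [0.2, -1.2, -1.9]
finger_gap: 0.0422
```

```bash
python3 - <<'E'
from h import *
hk()
E
```

```text
along hook 0.0491 lat 0.0004 z 0.207 eye z 0.222 yaw 160.24 tilt [ 0.0011  0.0033 -1.    ] F [ 0.2 -1.2 -1.9] qd 0.004
```

Request:
{"fn": "jog_arm", "kwargs": {
  "commands": [
    [[0, 0, 0.005, 0, 0, 0], [0, 0, 0.005, 0, 0, 0], [0, 0, 0, 0, 0, 0], [0, 0, 0, 0, 0, 0]]
  ]
}}

```text
t: 17.02
tool_pos: [0.6161, 0.0669, 0.2069]
eef_rot: [0.538, 3.09, 0.005]
wrist_force: [-0.0, 0.7, -2.0]
finger_gap: 0.0417
```

```bash
python3 - <<'E'
from h import *
hk()
im=grab_frame("side");crop(0,270,140,110,110,6,"pics/s13.png",im)
cv2.imwrite("pics/w13.png",grab_frame("wrist"))
E
```

```text
along hook 0.048 lat 0.0007 z 0.2069 eye z 0.2219 yaw 160.26 tilt [ 0.0061  0.0025 -1.    ] F [-0.   0.7 -2. ] qd 0.002
```

View pics/w13.png

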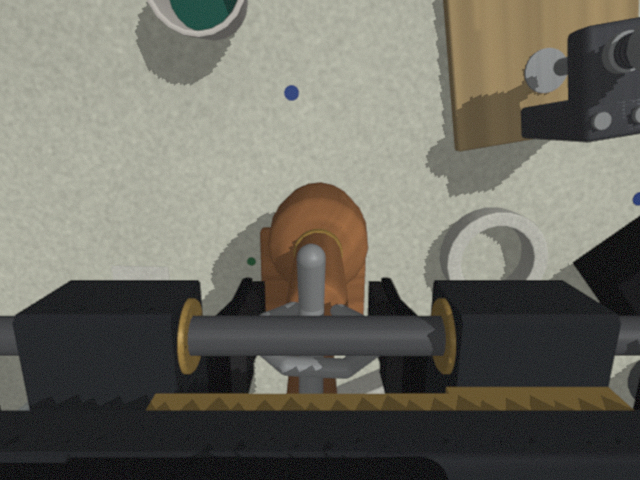

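Request:
{"fn": "jog_arm", "kwargs": {
  "commands": [
    [[0, 0, 0.01, 0, 0, 0], [0, 0, 0.008, 0, -0.003, 0], [0, 0, 0, 0, 0, 0], [0, 0, 0, 0, 0, 0]]
  ]
}}

```text
t: 17.45
tool_pos: [0.6188, 0.0662, 0.2072]
eef_rot: [0.534, 3.078, 0.003]
wrist_force: [-0.1, 0.4, -3.6]
finger_gap: 0.0418
```

```bash
python3 - <<'E'
from h import *
hk()
im=grab_frame("side");crop(0,270,140,110,110,6,"pics/s14.png",im)
E
```

```text
along hook 0.0453 lat 0.0009 z 0.2072 eye z 0.2222 yaw 160.3 tilt [ 1.740e-02 -8.000e-04 -9.998e-01] F [-0.1  0.4 -3.6] qd 0.005
```

View pics/s14.png

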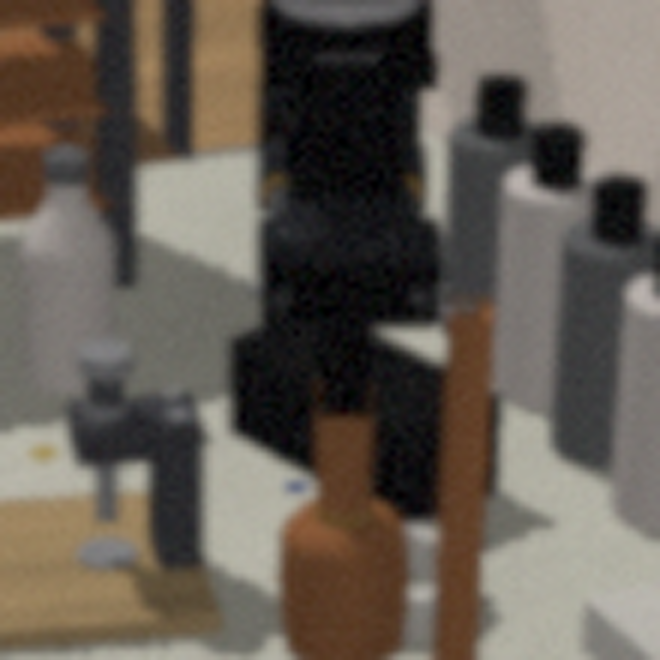

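```bash
python3 - <<'E'
from h import *
o=get_obs();print(o["joint_pos"].round(3),o["tau"].round(2),o["wrist_force"],o["wrist_torque"].round(3),o["t"])
im=grab_frame("side");cv2.imwrite("pics/s15.png",im);
im=grab_frame("top");cv2.imwrite("pics/t15.png",im)
E
```

```text
[-7.300e-02  5.470e-01  1.480e+00  1.000e-03  1.097e+00 -1.300e+00] [-1.000e-02 -4.542e+01 -1.737e+01 -2.000e-02  5.000e-02 -0.000e+00] [-0.25499461 -0.42947254 -1.8871499 ] [-0.029  0.05  -0.031] 17.5
```

View pics/s15.png

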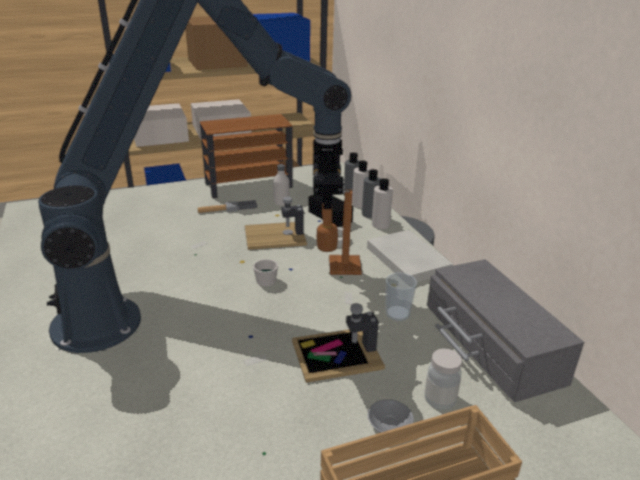

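View pics/t15.png

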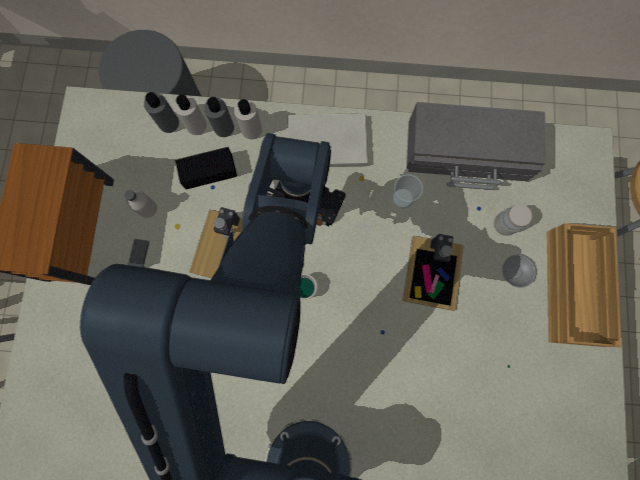

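Request:
{"fn": "jog_arm", "kwargs": {
  "commands": [
    [[0, 0, 0, 0, 0, 0], [0, 0, 0, 0, 0, 0], [0, 0, 0, 0, 0, 0], [0, 0, 0, 0, 0, 0], [0, 0, 0, 0, 0, 0], [0, 0, 0, 0, 0, 0]]
  ],
  "hand": 0.6
}}

```text
t: 18.1
tool_pos: [0.6188, 0.0662, 0.2043]
eef_rot: [0.535, 3.082, 0.003]
wrist_force: [-0.0, 0.1, 0.4]
finger_gap: 0.068
```

```bash
python3 - <<'E'
from h import *
hk()
im=grab_frame("side");crop(0,270,150,110,120,5,"pics/s16.png",im)
cv2.imwrite("pics/w16.png",grab_frame("wrist"))
E
```

```text
along hook 0.0453 lat 0.0009 z 0.2043 eye z 0.2193 yaw 160.29 tilt [ 1.390e-02 -3.000e-04 -9.999e-01] F [-0.   0.1  0.4] qd 0.005
```

View pics/s16.png

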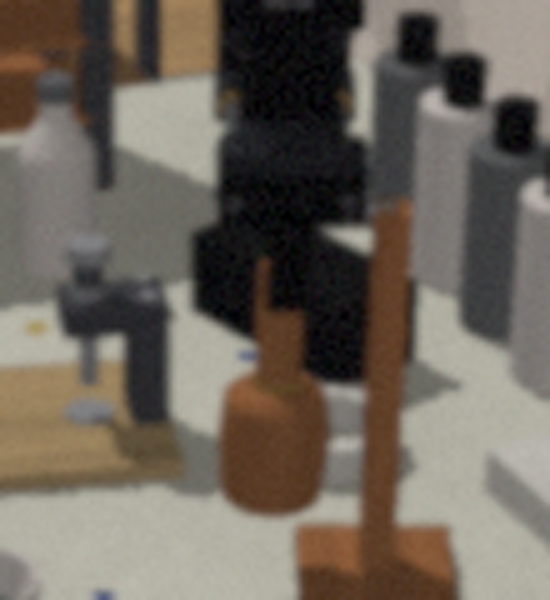

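View pics/w16.png

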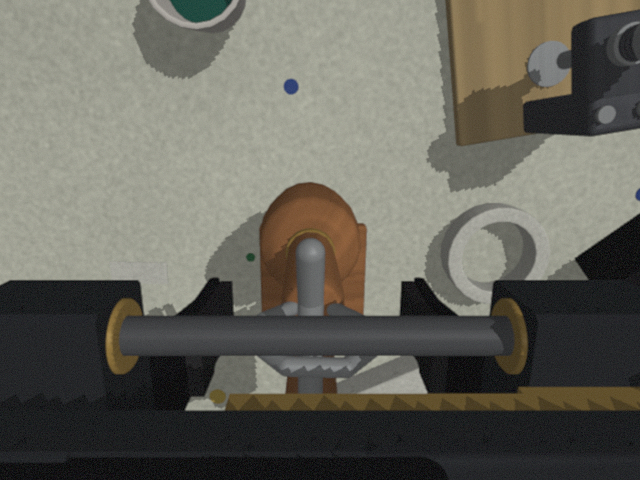

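Request:
{"fn": "jog_arm", "kwargs": {
  "commands": [
    [[0, 0, 0, 0, 0, 0], [0, 0, 0, 0, 0, 0], [0, 0, -0.02, 0, 0, 0], [0, 0, -0.03, 0, 0, 0], [0, 0, -0.03, 0, 0, 0], [0, 0, -0.03, 0, 0, 0], [0, 0, 0, 0, 0, 0]]
  ],
  "hand": 1
}}

```text
t: 18.78
tool_pos: [0.6175, 0.0662, 0.2628]
eef_rot: [0.536, 3.084, 0.003]
wrist_force: [-0.2, 0.4, 0.8]
finger_gap: 0.0872
```

```bash
python3 - <<'E'
from h import *
hk()
im=grab_frame("side");crop(0,270,120,110,130,5,"pics/s17.png",im)
E
```

```text
along hook 0.0465 lat 0.0005 z 0.2628 eye z 0.2778 yaw 160.29 tilt [ 1.190e-02 -1.000e-04 -9.999e-01] F [-0.2  0.4  0.8] qd 0.024
```

View pics/s17.png

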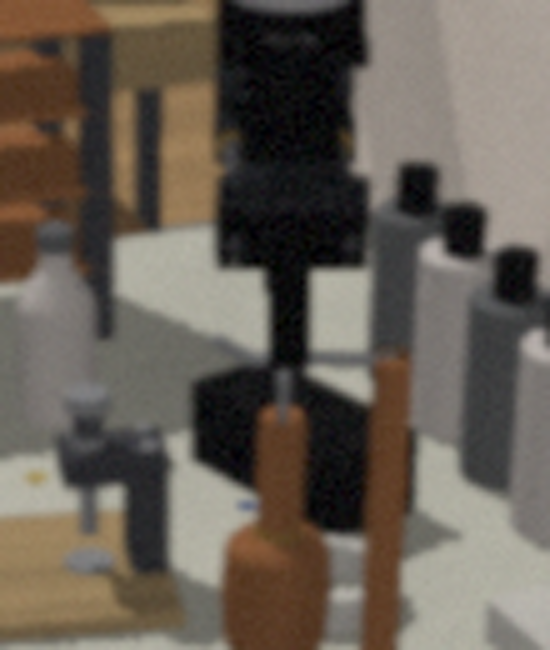

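Hanging well. I'll keep retreating straight up.

Request:
{"fn": "jog_arm", "kwargs": {
  "commands": [
    [[0, 0, -0.04, 0, 0, 0], [0, 0, -0.05, 0, 0, 0], [0, 0, -0.05, 0, 0, 0], [0, 0, -0.03, 0, 0, 0], [0.03, 0, 0, 0, 0, 0], [0.05, 0, 0, 0, 0, 0], [0.05, 0, 0, 0, 0, 0], [0.05, 0, 0, 0, 0, 0], [0.04, 0, 0, 0, 0, 0], [0, 0, 0, 0, 0, 0], [0, 0, 0, 0, 0, 0], [0, 0, 0, 0, 0, 0]]
  ]
}}

```text
t: 19.83
tool_pos: [0.5045, 0.104, 0.3415]
eef_rot: [-0.54, -3.091, 0.0]
wrist_force: [0.8, -0.3, -0.8]
finger_gap: 0.0871
```

Request:
{"fn": "jog_arm", "kwargs": {
  "commands": [
    [[0, 0, 0, 0, 0, 0], [0, 0, 0, 0, 0, 0], [0, 0, 0, 0, 0, 0], [0, 0, 0, 0, 0, 0], [0, 0, 0, 0, 0, 0], [0, 0, 0, 0, 0, 0], [0, 0, 0, 0, 0, 0], [0, 0, 0, 0, 0, 0], [0, 0, 0, 0, 0, 0], [0, 0, 0, 0, 0, 0], [0, 0, 0, 0, 0, 0], [0, 0, 0, 0, 0, 0]]
  ]
}}

```text
t: 20.83
tool_pos: [0.509, 0.102, 0.3401]
eef_rot: [-0.544, -3.091, 0.001]
wrist_force: [-0.2, -0.7, 0.3]
finger_gap: 0.0868
```

```bash
python3 - <<'E'
from h import *
hk()
a=grab_frame("side");cv2.imwrite("pics/s18.png",a)
for i in range(5): b=grab_frame("side")
c=grab_frame("top");cv2.imwrite("pics/t18.png",c)
d=cv2.absdiff(a,b)[150:290,270:370];print("motion",d.mean(),cv2.GaussianBlur(d,(5,5),0).max())
crop(0,280,160,100,110,6,"pics/s18c.png",b)
E
```

```text
along hook 0.1607 lat -0.0029 z 0.3401 eye z 0.3551 yaw 160.04 tilt [-2.8e-03 -1.0e-04 -1.0e+00] F [-0.2 -0.7  0.3] qd 0.003
motion 2.1101666666666667 10
```

View pics/s18c.png

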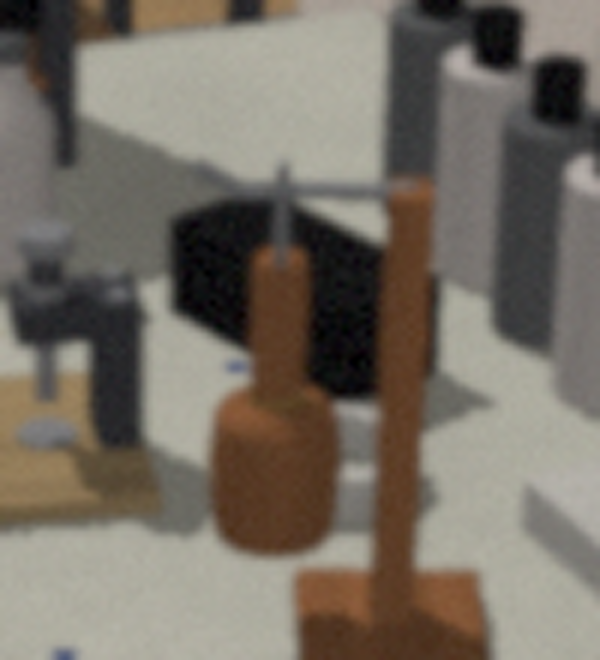

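View pics/s18.png

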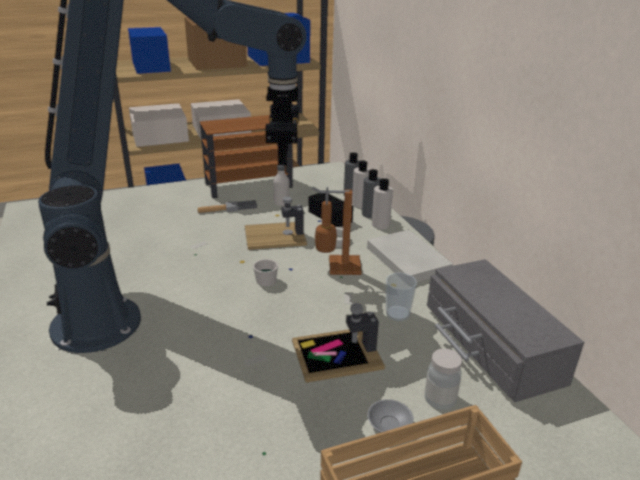

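View pics/t18.png

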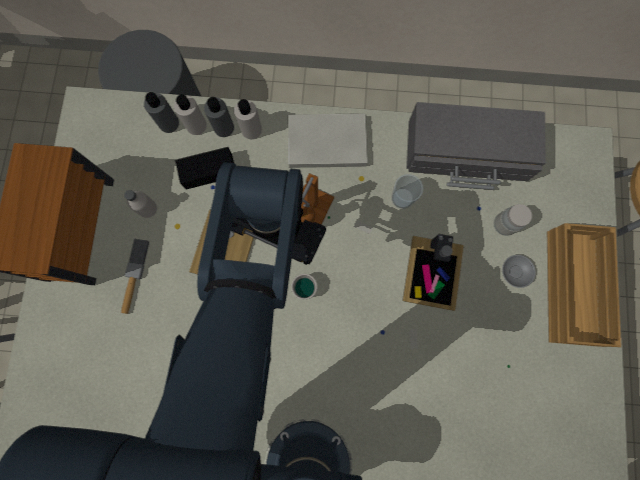

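The mallet hangs still and plumb from the level bar; the eye crosses the bar at about (327,191) in the side view. The pin is up, nothing else has moved, and the gripper is well clear.

```bash
python3 - <<'E'
from h import *
print(finish_job())
E
```

```text
the job is handed in; nothing more can be done
None
```

The eyelet was struck and the mallet is hanging on the hook. I handed the job in at about 21 s of the 50 s allowed; the hand-in gives no verdict.

**Grip:** My first grasp, aimed at the handle, closed on the sides of the eye instead because the finger pads are long. I regrasped the eye by its outer sides, which left the hole free.

**Blow:** I struck the carded setter's pin twice.
- **First strike:** it bottomed the pin, going from about 8 mm to 16 mm down within 1/12 s. I measured the mallet about 9 mm off-centre.
- **Second strike:** it was better centred, with the tool's centre point within about 2 mm of the pin's axis. It also bottomed the pin.
- **Forces and springback:** the wrist force stood at up to about 39 N (limit 120 N). The pin was up again afterwards in the picture.

**Hanging:** The wrist camera showed the bar through the eye. My last small lowering moves barely registered, so I let go about 1–3 mm above the seat. The wrist load then dropped to about zero.

**Last checks:** Pictures about 0.25 s apart showed the mallet still and plumb, about 46 mm in front of the post. The gripper was clear and empty, and the bystanders in view were where they started. I never moved over the empty setter's pin.

I could not read the pin's travel or speed directly; those come from the tool's position and force.

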